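# Clamp a gilded sample block with the travelling feed knob

### The job

Lay the loose gold-leafed sample block flat in the open clamp, its long sides along the jaw and the fence and about centred on the jaw, and let go of it. Then wind the red feed knob clockwise, going along with the carriage as it shifts, until the jaw holds the block squarely and snugly against the fence with about 12 N, and let go of the knob: never squeeze the block harder than 25 N, which bruises its edge. Leave the varnish jar, the tape roll and the brush where they are.

Things in the scene. Friction and masses are not known exactly. Their poses are not given: they have to be found in the camera images.
- bed: aluminium base plate of the clamp, fixed, 130 (its x) x 360 (its y) x 20 mm high; origin at the centre of its underside; the block lies on its top, 20 mm above the table. Feed direction = its +y. The carriage stands at its -y part, the fence at its +y part; in its x the gap between them is open at both ends.
- jaw_face (a point): centre of the front face of the jaw, a black rubber-faced bar 74 mm wide (its x), 10 mm thick, its top 28 mm above the bed's top; the point is 15 mm above the bed's top; its y points in the feed direction, to the fence. The jaw rides on the carriage, sprung behind: it gives about 1 mm per 11 N. It starts at y = -50 mm in the bed's frame.
- fence: blue bar across the bed, 110 mm (x) x 26 (y) x 34 mm high, fixed at a different place each time; origin on the bed's top at the middle of its front; its y points in the feed direction, away from the jaw. On its front is a black stop plate 90 mm wide and 28 mm high whose face stands 3 to 10 mm before the origin (towards the jaw), set differently each time and not measured; it does not move under the clamping force.
- knob_grip (a point): grip point of the red bar-shaped knob on top of the blue carriage: on its vertical turning axis, 84 mm above the table, 10 mm below the top of the bar; bar 44 mm long (its own x), 14 mm wide (its own y); 22 mm under this point is a round black foot, radius 22 mm. Axis 50 mm behind the jaw's face. Turns with the knob, shifts with the carriage (120 x 80 mm in the bed's x and y, top 48 mm above the table).
- feed_knob (a joint): angle of the knob, rad: 0 at the start (bar along the bed's x), grows as it is turned clockwise seen from above, up to 4.5. Each rad shifts the carriage, jaw and knob 12 mm in the feed direction (rack and pinion, no play). Turning it takes about 0.3 N m, plus 0.012 N m per N of clamping force. The drive's friction holds the carriage where it is left, up to about 24 N.
- block_center (a point): centre of the loose wooden block, gold leaf on its top, 60 mm (its x) x 40 mm (its y) x 28 mm high, about 60 g, lying flat on the table at the start, on the right of the clamp (-y), one of three places shared with the jar and the roll
- varnish_center (a point): centre of the amber varnish jar, 54 mm across, 75 mm tall, standing; leave it alone
- tape_center (a point): centre of the roll of paper tape lying flat, 80 mm across, 24 mm high; leave it alone
- brush_mid (a point): about the middle of a flat brush lying on the table beyond the clamp, about 190 mm long; leave it alone
There are look-alikes about, which are no part of the job. What is meant by the part that bears block_center is not pink or turquoise, and is the larger of those in its own colour.

How it is judged:
By the outcome, as a careful person would: the job done as asked, in the order asked, and still so for the second after the job is handed in, with the robot touching nothing.
It also fails if it takes over 64 s, if anything falls off the work surface, if the arm or the gripper's body presses on something with over 40 N, if the wrist force passes 120 N, or if a joint passes its speed limit or range.

### The arm

A 7-joint arm with a two-finger parallel gripper is mounted at the origin on the work surface. World frame = base frame: x ahead of the robot, y to its left, z up, the work surface at z = 0. Lengths are in mm, angles in rad, forces in N, time in s.
With the tool pointing down it reaches from about 400 to 875 mm from the base axis. Payload 4.4 kg.
Tool frame: the origin (TCP) lies between the finger pads; the fingertips stand tip_extent ahead of it and the grasp point (between the pads) lies 6 mm ahead of it (tip_extent is the distance from the TCP to the fingertips, in mm); z points along the fingers, y is the direction in which the jaws open and shut (so a half turn about z gives the same grasp; the last joint's range is limited). The gripper opens to 85 mm and grips with 20 to 120 N. Pads are 22 mm wide; open, the fingers measure 114 mm over their backs; the gripper's body (76 mm by 85 mm) begins 54 mm behind the grasp point. The pads swing forward as they close: fully open they stand 13 mm farther back than shut.
Start: joints at [-1.392, 0.628, 0.038, 1.517, -0.027, 0.996, -0.02], TCP at [157.511, 630.641, 256.313] pointing down, gripper open.
Joint ranges: [-3.06, 3.06], [-0.37, 2.12], [-1.25, 1.32], [0.18, 2.47], [-1.1, 4.24], [0.23, 1.98], [-2.94, 2.94]. Speed limits (rad/s): [2.57, 2.57, 3.14, 3.14, 3.14, 3.14, 3.14].

### API

Orientations are given as a unit quaternion [x, y, z, w].
In Python, from rig import * gives the robot as it stands.
- The arm moves only by the tool carry_out, never from a script. Its argument "rows" is a list of rows, each an object with "offset": the shift along the world's x, y, z in m, a list of three; "twist": the turn, a rotation vector about the world's x, y, z in degrees, a list of three; "claw": the opening, from 0 (shut) to 1 (fully open). In form: [{"offset": [dx, dy, dz], "twist": [wx, wy, wz], "claw": claw}, ...]. A call has 1 to 5 rows; each row is the pose to reach, as a shift and turn from the pose measured when the call began; what a row does not reach only later rows make up. A row lasts 1/8 s, in which the tool goes at most 62.5 mm and 10.7 degrees, less where a joint would pass 70% of its speed; a pose out of reach is approached as far as the arm can. A call with a gripper value outside its range is refused whole. The fingers move at their own pace and stop on an object; "force" is the grip in N (left out, the last holds). Time passes only in rows, so rows that repeat a pose let the fingers close. It gives the time, the measured TCP pose, the force and the opening at its end, in the units of the state.
- state(): the state, without advancing time (a new reading comes with each control period).
- capture(name): name is "side" or "top"; returns (picture, depth): 384x512x3 uint8, blue, green, red; 384x512 float32, mm along the optical axis (not along the pixel's ray), 0 where there is no reading.
- get_calibration(name): a dict with "fovy" (degrees; the focal length in pixels is half the picture's height over the tangent of half this angle, whatever the lens; pixels are square), "cx", "cy" (the principal point, pixels), "R" (3x3) and "t" (3): a world point X has camera coordinates R X + t. Camera axes: x right, y down, z forward; pixel columns grow to the right and rows downward; lengths in mm; the calibration is good to about 2 mm. A picture is of the moment at which its call begins. get_calibration takes no time and is no camera call.
- close_job(): hands the job in, once; it reports no verdict.
The state is a dict: "t": time; "joints": joint angles; "qd": joint speeds; "joint_efforts": joint torques, N m; "ee_pos": TCP position; "orientation": TCP orientation; "contact_force": force on the tool from outside, world axes, zero at the start; "moment": the same for the moment, N m; "grip_width": opening from 0.0 (shut) to 1.0 (fully open).
Only numpy, scipy, OpenCV 4.12 (cv2) and the standard library are available. Lean on these libraries where they do the work, as an engineer would, in place of code of your own. Each camera call takes 0.05 s, during which the arm holds its last target.

## Working session

There is one attempt and no reset: what is moved stays moved. The work goes in short steps, Python scripts to look and compute and a tool call to move; the robot and the scene stay as the last step left them, time stands still between calls to the robot, and variables do not carry over. Pictures are saved under pics/ and viewed, and the job is handed in when it is done.

Besides the shell and the picture viewer there is one more tool, called after ">>>" in YAML: its name, and indented under it one key for each argument. carry_out: Moves the arm, as the interface text tells. Its arguments: {"type":"object","properties":{"rows":{"type":"array"},"force":{"type":"number"}},"required":["rows"]}

```bash
ls; mkdir -p pics; cat > h.py <<'E'
from rig import *
import numpy as np, cv2
from scipy.spatial.transform import Rotation as Ro
def cal(n):
    c=get_calibration(n); f=192/np.tan(np.radians(c['fovy'])/2)
    return c,f,np.array(c['R']),np.array(c['t'])
def ray(n,u,v,z):
    c,f,R,t=cal(n); d=R.T@np.array([(u-c['cx'])/f,(v-c['cy'])/f,1]); o=-R.T@t
    return o+d*(z-o[2])/d[2]
def proj(n,X):
    c,f,R,t=cal(n); p=R@np.array(X,float)+t; return p[0]/p[2]*f+c['cx'],p[1]/p[2]*f+c['cy']
E
python3 - <<'E'
from h import *
for n in('side','top'):
    p,d=capture(n); cv2.imwrite(f'pics/{n}0.png',p); np.save(f'{n}0.npy',d); print({k:v for k,v in get_calibration(n).items()})
print(state())
E
```

```text
pics
{'fovy': 55.86659019756836, 'cx': 254.41435082191907, 'cy': 193.96970985896314, 'R': array([[ 0.98206794, -0.1877385 ,  0.01722853],
       [-0.12953885, -0.73836019, -0.66184886],
       [ 0.13697537,  0.64774879, -0.7494393 ]]), 't': array([-668.51583776,  102.95354657,  796.14116024])}
{'fovy': 46.461263375363984, 'cx': 256.01277424331505, 'cy': 189.76248358918718, 'R': array([[-0.01243627, -0.99982776,  0.0137764 ],
       [-0.99616119,  0.0111944 , -0.08681914],
       [ 0.08664997, -0.01480322, -0.99612883]]), 't': array([-59.77373597, 685.15786883, 980.48120144])}
{'t': 0.1, 'joints': array([-1.39179612,  0.62927922,  0.03845157,  1.51825172, -0.02702143,
        0.99630825, -0.01997032]), 'qd': array([-3.82609570e-04, -1.81876524e-03,  5.38211206e-04, -2.35374456e-03,
        6.77503334e-04, -2.00397255e-03, -9.11819706e-05]), 'joint_efforts': array([ 4.29152526e-03, -5.64523387e+01,  1.23039946e+00, -1.93972725e+01,
        1.11842100e-02,  5.39739951e-03,  2.16930874e-05]), 'ee_pos': array([157.37892759, 630.13036263, 255.46975574]), 'orientation': array([ 1.22088271e-01,  9.92518870e-01, -8.58108777e-04, -1.03265869e-04]), 'contact_force': array([ 1.12497537, -0.73123338, -0.73690694]), 'moment': array([-0.00207966,  0.0051783 , -0.01390683]), 'grip_width': 1.0021526068722406}
```

View pics/side0.png

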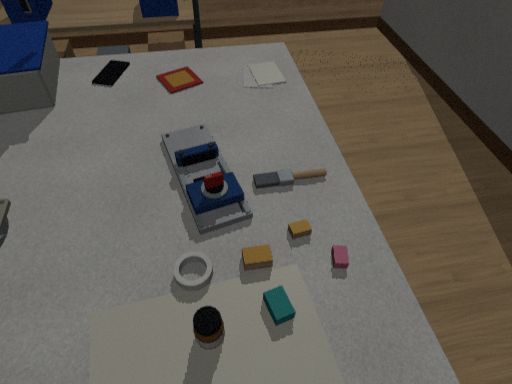

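View pics/top0.png

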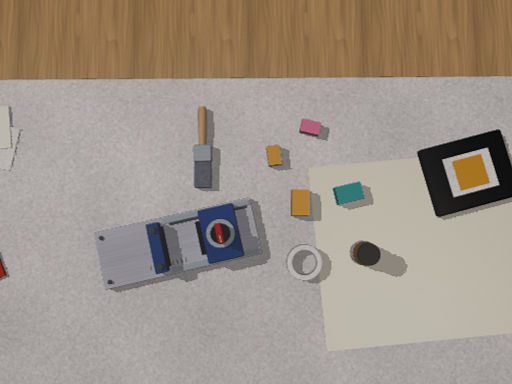

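```bash
python3 - <<'E'
from h import *
p=cv2.imread('pics/top0.png'); d=np.load('top0.npy')
a=cv2.resize(p[90:300,85:325],None,fx=3.2,fy=2.85,interpolation=cv2.INTER_CUBIC)
a=cv2.resize(p[100:300,85:350],None,fx=3,fy=3,interpolation=cv2.INTER_CUBIC); cv2.imwrite('pics/topcrop.png',a)
s=cv2.imread('pics/side0.png'); a=cv2.resize(s[110:280,150:360],None,fx=3.5,fy=3.5,interpolation=cv2.INTER_CUBIC); cv2.imwrite('pics/sidecrop.png',a)
for n,im in(('top',p),('side',s)):
    h=cv2.cvtColor(im,cv2.COLOR_BGR2HSV)
    m=cv2.inRange(h,(10,150,90),(25,255,255))
    k,l,st,ce=cv2.connectedComponentsWithStats(m)
    for i in range(1,k):
        if st[i][4]>60 and (n=='side' or ce[i][1]>80): print(n,st[i],ce[i],ray(n,*ce[i],28))
for q in [(256,192),(470,172),(130,250)]: print(q,ray('top',*q,0),d[q[1],q[0]])
print(proj('top',(157,630,256)),proj('side',(157,630,256)),proj('top',(0,0,0)))
E
```

```text
top [267 145  14  20 226] [273.58849558 154.73451327] [ 764.34923175 -109.00745447   28.        ]
top [453 155  36  35 874] [470.41189931 171.86727689] [ 720.17212995 -558.90094287   28.        ]
top [292 190  17  26 423] [300.07328605 202.04964539] [ 655.57625236 -167.2403262    28.        ]
side [164  70  31  18 313] [178.90095847  78.23642173] [529.18371495 539.73341345  28.        ]
side [290 220  21  13 164] [299.7804878  226.18292683] [ 760.64655782 -116.00337698   28.        ]
side [243 245  29  18 387] [256.68475452 253.78552972] [ 652.72686066 -169.09293156   28.        ]
(256, 192) [681.8062335  -68.23489898   0.        ] 1043.7659
(470, 172) [ 723.29131298 -571.95017542    0.        ] 1026.1786
(130, 250) [551.72967547 222.15892506   0.        ] 1005.6796
(np.float64(-165.7606404544179), np.float64(504.5718566893652)) (np.float64(34.38728526957186), np.float64(0.6359466562068405)) (np.float64(228.743177085987), np.float64(502.3408889505849))
```

View pics/topcrop.png

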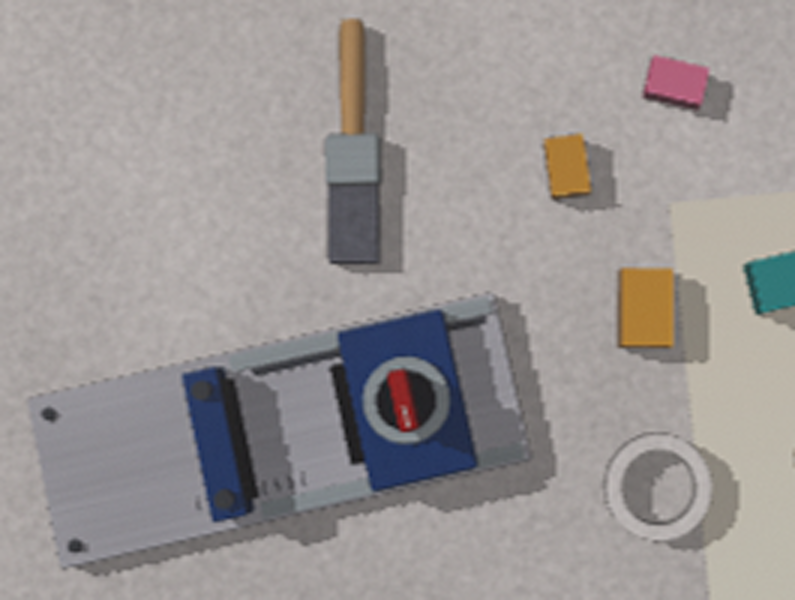

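View pics/sidecrop.png

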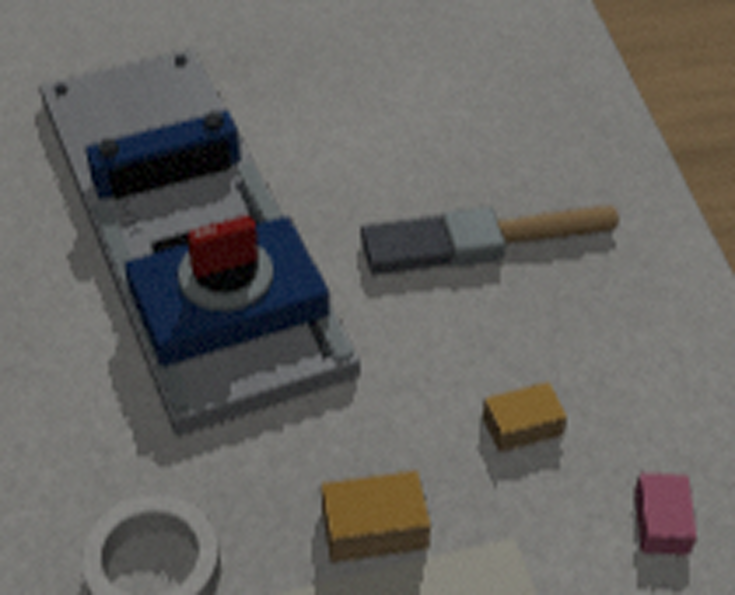

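```bash
python3 - <<'E'
from h import *
H={}
for n in('top','side'):
    d=np.load(n+'0.npy'); c,f,R,t=cal(n)
    v,u=np.mgrid[0:384,0:512]
    C=np.stack([(u-c['cx'])/f*d,(v-c['cy'])/f*d,d],-1)-t
    W=C@R; W[d==0]=np.nan; H[n]=W
    np.save(n+'W.npy',W)
    z=W[...,2]
    g=(abs(W[...,0]-620)<150)&(abs(W[...,1]-60)<300)
    print(n,'table z',np.nanmedian(z[g&(abs(z)<12)]),np.nanstd(z[g&(abs(z)<8)]))
    hh,e=np.histogram(z[g],bins=np.arange(-4,110,4)); print(list(zip(e.astype(int),hh)))
W=H['top']
z=W[...,2]
g=(abs(W[...,0]-600)<150)&(W[...,1]>-80)&(W[...,1]<300)
def rect(m,zz):
    m=cv2.morphologyEx(m.astype(np.uint8),cv2.MORPH_OPEN,np.ones((2,2)))
    k,l,st,ce=cv2.connectedComponentsWithStats(m); i=1+np.argmax(st[1:,4])
    ys,xs=np.where(l==i); P=np.array([ray('top',x,y,zz)[:2] for x,y in zip(xs,ys)],np.float32)
    r=cv2.minAreaRect(P); print(zz,st[i],r); return r
rect(g&(z>12)&(z<200),20); rect(g&(z>12)&(z<30),20)
rect(g&(z>40)&(z<51)&(W[...,1]<80),48); rect(g&(z>46)&(W[...,1]>80),54)
rect(g&(z>40)&(z<100)&(W[...,1]<80),48)
rect((abs(W[...,0]-655)<60)&(abs(W[...,1]+168)<50)&(z>18),28)
E
```

```text
top table z 1.1045997839546162 1.9027002278420022
[(np.int64(-4), np.int64(6242)), (np.int64(0), np.int64(15004)), (np.int64(4), np.int64(1499)), (np.int64(8), np.int64(31)), (np.int64(12), np.int64(100)), (np.int64(16), np.int64(2128)), (np.int64(20), np.int64(4388)), (np.int64(24), np.int64(1022)), (np.int64(28), np.int64(400)), (np.int64(32), np.int64(48)), (np.int64(36), np.int64(21)), (np.int64(40), np.int64(24)), (np.int64(44), np.int64(509)), (np.int64(48), np.int64(1085)), (np.int64(52), np.int64(686)), (np.int64(56), np.int64(241)), (np.int64(60), np.int64(153)), (np.int64(64), np.int64(56)), (np.int64(68), np.int64(6)), (np.int64(72), np.int64(1)), (np.int64(76), np.int64(0)), (np.int64(80), np.int64(4)), (np.int64(84), np.int64(2)), (np.int64(88), np.int64(15)), (np.int64(92), np.int64(93)), (np.int64(96), np.int64(30)), (np.int64(100), np.int64(0)), (np.int64(104), np.int64(0))]
side table z 0.03414314112056488 1.429495376122744
[(np.int64(-4), np.int64(7448)), (np.int64(0), np.int64(7354)), (np.int64(4), np.int64(223)), (np.int64(8), np.int64(231)), (np.int64(12), np.int
[... 394 characters left out ...]
), np.int64(22)), (np.int64(68), np.int64(24)), (np.int64(72), np.int64(28)), (np.int64(76), np.int64(22)), (np.int64(80), np.int64(24)), (np.int64(84), np.int64(21)), (np.int64(88), np.int64(37)), (np.int64(92), np.int64(71)), (np.int64(96), np.int64(3)), (np.int64(100), np.int64(0)), (np.int64(104), np.int64(0))]Traceback (most recent call last):
  File "<stdin>", line 21, in <module>
  File "<stdin>", line 19, in rect
  File "h.py", line 8, in ray
    c,f,R,t=cal(n); d=R.T@np.array([(u-c['cx'])/f,(v-c['cy'])/f,1]); o=-R.T@t
            ~~~^^^
  File "h.py", line 5, in cal
    c=get_calibration(n); f=192/np.tan(np.radians(c['fovy'])/2)
ValueError: time passes only in moves, steps and waits
```

```bash
sed -i 's/^def cal(n):/from functools import lru_cache\n@lru_cache(None)\ndef cal(n):/' h.py
python3 - <<'E'
from h import *
W=np.load('topW.npy'); z=W[...,2]
def rect(n,m,zz):
    m=cv2.morphologyEx(m.astype(np.uint8),cv2.MORPH_OPEN,np.ones((2,2)))
    k,l,st,ce=cv2.connectedComponentsWithStats(m); i=1+np.argmax(st[1:,4])
    ys,xs=np.where(l==i); P=np.array([ray(n,x,y,zz)[:2] for x,y in zip(xs,ys)],np.float32)
    r=cv2.minAreaRect(P); print(n,zz,st[i],np.round(r[0],1),np.round(r[1],1),round(r[2],2)); return r
for n in('top','side'):
    W=np.load(n+'W.npy'); z=W[...,2]
    g=(abs(W[...,0]-600)<150)&(W[...,1]>-80)&(W[...,1]<320)
    rect(n,g&(z>12)&(z<32),20)
    rect(n,g&(z>40)&(z<110)&(W[...,1]<80),48); rect(n,g&(z>42)&(W[...,1]>80),54)
    im=cv2.imread(f'pics/{n}0.png'); h=cv2.cvtColor(im,cv2.COLOR_BGR2HSV)
    m=(h[...,0]>10)&(h[...,0]<25)&(h[...,1]>150)&(abs(W[...,0]-655)<60)&(abs(W[...,1]+168)<50)
    print('val',np.median(h[m][:,2])); rect(n,m&(z>22),28); 
    m=cv2.inRange(h,(0,150,70),(8,255,255))|cv2.inRange(h,(172,150,70),(180,255,255))
    rect(n,(m>0)&(z>82)&(abs(W[...,0]-600)<150)&(abs(W[...,1])<150),94)
    m=cv2.inRange(h,(105,140,30),(130,255,255))>0
    rect(n,m&g&(z>43)&(W[...,1]<80),48);rect(n,m&g&(z>48)&(W[...,1]>80),54)
E
```

```text
top 20 [  96  210  115   80 5166] [553.  165.4] [129.8 239.3] 12.25
top 48 [ 197  204   49   61 2137] [585.9  13.9] [119.6  90.1] 12.31
top 54 [147 223  24  52 752] [557.4 144.6] [109.5  33.6] 12.21
val 173.0
top 28 [293 191  17  25 416] [ 653.5 -169.3] [36.3 54.6] 88.88
top 94 [216 225   9  17  80] [588.6  10.3] [36.1 12.7] 10.99
top 48 [199 205  45  59 974] [586.   10.2] [116.1  76.4] 12.08
top 54 [149 235  17  31 286] [554.4 149.5] [69.1 21.9] 12.33
side 20 [ 163  125   91  107 3061] [567.1 102.6] [130. 363.] 12.2
side 48 [ 187  172   58   39 1471] [586.7  10. ] [119.9  96.2] 12.37
side 54 [176 142  43  20 471] [558.5 138.2] [109.4  43.3] 11.08
val 119.0
side 28 [244 247  29  17 380] [ 654.4 -171.3] [34.4 55.7] 89.02
side 94 [213 173  11   6  37] [596.6   7.2] [24.8  9.8] 12.26
side 48 [187 174  57  36 751] [587.2   5.2] [117.3  81. ] 12.2
side 54 [176 145  42  15 236] [557.  141.3] [106.4  26.6] 12.49
```

```bash
python3 - <<'E'
from h import *
a=np.radians(12.2); ex=np.array([np.cos(a),np.sin(a)]); ey=np.array([-np.sin(a),np.cos(a)])
def o(c): return ((c[0]+.5)/3-.5+85,(c[1]+.5)/3-.5+100)
C=[(29,399),(64,567),(527,458),(492,295)]
P=np.array([ray('top',*o(c),20)[:2] for c in C]); print(P,P.mean(0)); e=P[3]-P[2];print(np.degrees(np.arctan2(e[1],e[0])),np.linalg.norm(e), np.linalg.norm(P[0]-P[3]))
e=P[0]-P[3];print(np.degrees(np.arctan2(-e[0],e[1])))
P=np.array([ray('top',*o(c),48)[:2] for c in [(339,334),(443,311),(475,466),(371,490)]]);print('carr',P.mean(0),P)
P=np.array([ray('top',*o(c),94)[:2] for c in [(387,372),(406,369),(416,428),(397,432)]]);print('knob',P.mean(0))
P=np.array([ray('top',*o(c),54)[:2] for c in [(184,375),(223,367),(251,513),(213,521)]]);print('fence',P.mean(0),P)
P=np.array([ray('top',*o(c),28)[:2] for c in [(620,268),(673,268),(673,346),(620,345)]]);print('block',P.mean(0),P)
# predicted
W=np.load('topW.npy');z=W[...,2];
print(np.nanmedian(z[240:262,110:140]), np.nanmedian(np.load('sideW.npy')[...,2][130:140,180:200]))
E
```

```text
[[592.38971893 297.34140991]
 [467.76039236 269.12768   ]
 [543.54579946 -76.01481407]
 [666.6419216  -51.06131557]] [567.58445809 109.84824007]
11.45945956588103 125.59989001770695 356.2272430906812
12.030980163947296
carr [588.4234262   12.02611843] [[637.26783204  61.71172242]
 [653.31195231 -14.85827365]
 [539.7191161  -37.3219731 ]
 [523.39480435  38.57299802]]
knob [588.62906454  12.84339387]
fence [558.58143166 148.89652126] [[608.5250173  173.68180355]
 [613.98880837 145.41260058]
 [508.57051708 124.58889894]
 [503.2413839  151.90278196]]
block [ 655.94843786 -167.46487366] [[ 685.42994156 -148.01916979]
 [ 684.98001542 -188.14144796]
 [ 626.07652842 -186.80172142]
 [ 627.30726604 -146.89715546]]
21.18552197552316 19.9737266806246
```

```bash
python3 - <<'E'
from h import *
a=np.radians(12.2); ex=np.array([np.cos(a),np.sin(a)]); ey=np.array([-np.sin(a),np.cos(a)])
for n in('top','side'):
    W=np.load(n+'W.npy'); X=W[...,0]*ex[0]+W[...,1]*ex[1]; S=W[...,0]*ey[0]+W[...,1]*ey[1]; z=W[...,2]
    x0=567.3*ex[0]+105*ex[1]
    for name,lo,hi,xr in(('bed',12,30,64),('carr',43,53,58),('fence',49,62,50),('jaw',41,56,35)):
        pass
    print(n)
    for s in np.arange(-215,175,5):
        g=(abs(X-x0)<35)&(abs(S-s)<2.5); print(int(s),np.round(np.nanpercentile(z[g],[20,50,80]),0) if g.sum() else '-',end='; ')
    print()
    # x profile
    for x in np.arange(-80,82,4):
        g=(abs(X-x0-x)<2)&(S>100)&(S<160); print(int(x),np.round(np.nanmedian(z[g]),0) if g.sum() else '-',end='; ')
    print()
im=cv2.imread('pics/top0.png'); cv2.imwrite('pics/c2.png',cv2.resize(im[185:305,145:275],None,fx=5,fy=5,interpolation=cv2.INTER_CUBIC))
E
```

```text
top
-215 [0. 1. 3.]; -210 [-1.  1.  3.]; -205 [-1.  1.  3.]; -200 [-1.  1.  2.]; -195 [-1.  2. 17.]; -190 [19. 20. 23.]; -185 [19. 21. 22.]; -180 [19. 21. 22.]; -175 [20. 22. 23.]; -170 [19. 20. 23.]; -165 [19. 21. 22.]; -160 [19. 21. 23.]; -155 [20. 21. 39.]; -150 [47. 49. 50.]; -145 [47. 49. 51.]; -140 [48. 51. 55.]; -135 [50. 55. 57.]; -130 [51. 56. 62.]; -125 [53. 61. 64.]; -120 [54. 65. 93.]; -115 [54. 93. 96.]; -110 [55. 94. 96.]; -105 [53. 56. 66.]; -100 [53. 59. 63.]; -95 [49. 55. 63.]; -90 [49. 53. 55.]; -85 [47. 50. 54.]; -80 [47. 49. 50.]; -75 [46. 48. 50.]; -70 [48. 49. 51.]; -65 [47. 49. 50.]; -60 [20. 21. 22.]; -55 [19. 21. 23.]; -50 [19. 21. 22.]; -45 [19. 21. 22.]; -40 [20. 21. 23.]; -35 [19. 21. 22.]; -30 [20. 21. 23.]; -25 [19. 21. 22.]; -20 [19. 21. 22.]; -15 [19. 21. 23.]; -10 [19. 21. 22.]; -5 [19. 21. 23.]; 0 [20. 21. 23.]; 5 [19. 21. 23.]; 10 [20. 31. 47.]; 15 [48. 50. 54.]; 20 [53. 55. 56.]; 25 [53. 55. 56.]; 30 [54. 55. 57.]; 35 [53. 54. 56.]; 40 [53. 54. 56.]; 45 -; 50 [20. 22. 23.]; 55 [20. 21. 22.]; 60 [19. 21. 22.]; 65 [19. 21. 22.]; 70 [20. 21. 22.]; 75 
[... 1805 characters left out ...]
 90 [19. 20. 21.]; 95 [19. 20. 21.]; 100 [19. 20. 22.]; 105 [20. 20. 21.]; 110 [19. 20. 21.]; 115 [19. 20. 21.]; 120 [19. 20. 21.]; 125 [19. 20. 21.]; 130 [19. 20. 21.]; 135 [20. 20. 21.]; 140 [19. 20. 21.]; 145 [19. 21. 21.]; 150 [19. 20. 21.]; 155 [19. 20. 21.]; 160 [19. 21. 22.]; 165 [19. 20. 21.]; 170 [18. 19. 19.]; 
-80 0.0; -76 0.0; -72 -1.0; -68 1.0; -64 20.0; -60 20.0; -56 20.0; -52 21.0; -48 21.0; -44 20.0; -40 20.0; -36 20.0; -32 20.0; -28 20.0; -24 20.0; -20 20.0; -16 20.0; -12 20.0; -8 20.0; -4 20.0; 0 19.0; 4 21.0; 8 21.0; 12 20.0; 16 20.0; 20 20.0; 24 20.0; 28 20.0; 32 20.0; 36 20.0; 40 20.0; 44 20.0; 48 20.0; 52 21.0; 56 21.0; 60 20.0; 64 19.0; 68 1.0; 72 0.0; 76 -0.0; 80 0.0;
```

View pics/c2.png

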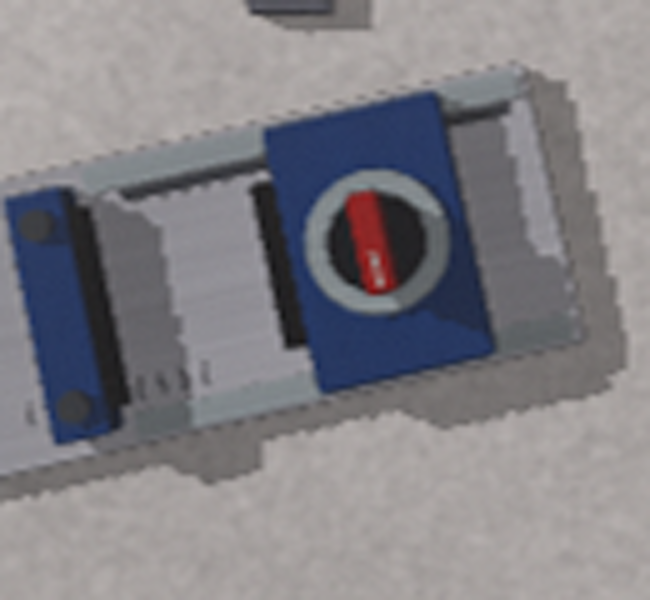

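The top view shows two gold blocks: the larger at (300,202) and a smaller one at (274,155). There is also a pink one at (310,128) and a turquoise one at (349,193). The target is the gold one at (300,202), because it is the larger of its colour (about 60x40) and the enlarged crop confirms it. The bed origin is about (566,110), turned 12.2°. The knob is at about (587.5,12.4), and the gap between the jaw and the stop is about 73 mm.

>>> carry_out:
  rows:
    - {"offset": [0.032,-0.05,0],"twist": [0,0,-5],"claw": 1}
    - {"offset": [0.064,-0.1,0],"twist": [0,0,-10],"claw": 1}
    - {"offset": [0.096,-0.15,0],"twist": [0,0,-15],"claw": 1}
    - {"offset": [0.128,-0.2,0],"twist": [0,0,-20],"claw": 1}
    - {"offset": [0.16,-0.25,0],"twist": [0,0,-25],"claw": 1}
  force: 40

```text
t: 0.72
ee_pos: [318.1, 378.3, 255.4]
orientation: [0.335, 0.942, -0.001, -0.0]
contact_force: [1.5, 0.6, 0.5]
grip_width: 0.999
```

```bash
python3 - <<'E'
from h import *
s=state(); print(s['t'],s['joints'].round(3),s['ee_pos'].round(1),Ro.from_quat(s['orientation']).as_matrix().round(3).tolist(),s['contact_force'],s['moment'])
E
```

```text
0.725 [-1.05   0.414  0.169  1.945 -0.095  0.792  0.059] [318.1 378.3 255.4] [[-0.775, 0.632, -0.001], [0.632, 0.775, -0.001], [-0.0, -0.002, -1.0]] [1.53449947 0.57090011 0.49641186] [-0.00287256 -0.07352137 -0.01342791]
```

>>> carry_out:
  rows:
    - {"offset": [0.034,-0.055,0],"twist": [0,0,-5.2],"claw": 1}
    - {"offset": [0.068,-0.11,0],"twist": [0,0,-10.4],"claw": 1}
    - {"offset": [0.102,-0.165,0],"twist": [0,0,-15.6],"claw": 1}
    - {"offset": [0.136,-0.22,0],"twist": [0,0,-20.8],"claw": 1}
    - {"offset": [0.17,-0.275,0],"twist": [0,0,-26],"claw": 1}

```text
t: 1.35
ee_pos: [482.1, 112.5, 255.3]
orientation: [0.54, 0.842, -0.001, -0.001]
contact_force: [0.3, 1.2, 0.5]
grip_width: 1.0
```

>>> carry_out:
  rows:
    - {"offset": [0.034,-0.055,0],"twist": [0,0,-5.2],"claw": 1}
    - {"offset": [0.068,-0.11,-0.01],"twist": [0,0,-10.4],"claw": 1}
    - {"offset": [0.102,-0.165,-0.03],"twist": [0,0,-15.6],"claw": 1}
    - {"offset": [0.136,-0.22,-0.06],"twist": [0,0,-20.8],"claw": 1}
    - {"offset": [0.167,-0.272,-0.1],"twist": [0,0,-26],"claw": 1}

```text
t: 1.98
ee_pos: [637.0, -139.0, 170.5]
orientation: [0.716, 0.698, -0.0, -0.0]
contact_force: [0.7, 0.8, 1.2]
grip_width: 1.001
```

```bash
cat >> h.py <<'E'
def st():
    s=state(); M=Ro.from_quat(s['orientation']).as_matrix()
    print('t',round(s['t'],2),'q',s['joints'].round(2),'ee',s['ee_pos'].round(1),'yaw_y',round(np.degrees(np.arctan2(M[1,1],M[0,1])),2),'tilt',M[:2,2].round(4),'F',s['contact_force'].round(1),'M',s['moment'].round(3),'g',round(s['grip_width'],3)); return s
E
python3 - <<'E'
from h import *
s=st()
for n in('side','top'):
    p,d=capture(n); np.save(n+'1.npy',d)
    u,v=map(int,proj(n,s['ee_pos'])); print(n,u,v); 
    cv2.imwrite(f'pics/{n}1.png',cv2.resize(p[max(0,v-70):v+100,max(0,u-100):u+100],None,fx=3,fy=3,interpolation=cv2.INTER_CUBIC))
E
```

```text
t 1.98 q [-0.05  0.76  0.39  1.6  -0.36  0.86  0.45] ee [ 637.  -139.   170.5] yaw_y -1.51 tilt [-0.0003  0.0001] F [0.7 0.8 1.2] M [ 0.046 -0.073 -0.008] g 1.001
side 246 199
top 293 207
```

View pics/side1.png

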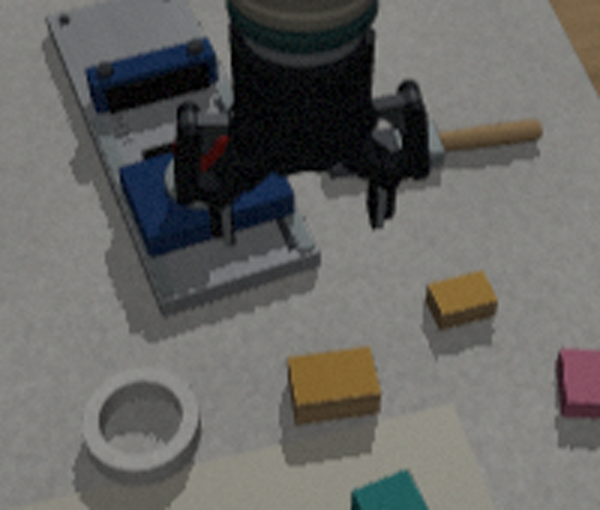

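View pics/top1.png

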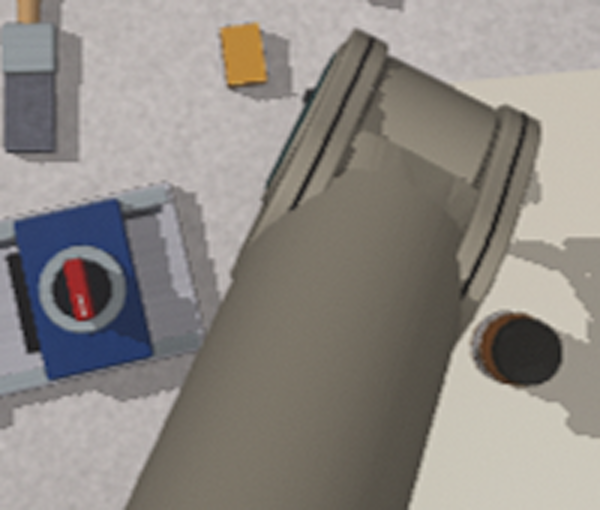

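>>> carry_out:
  rows:
    - {"offset": [0.009,-0.015,-0.03],"twist": [0,0,0.2],"claw": 1}
    - {"offset": [0.018,-0.0297,-0.07],"twist": [0,0,0.4],"claw": 1}
    - {"offset": [0.018,-0.0297,-0.09],"twist": [0,0,0.4],"claw": 1}
    - {"offset": [0.018,-0.0297,-0.1],"twist": [0,0,0.4],"claw": 1}
    - {"offset": [0.018,-0.0297,-0.1],"twist": [0,0,0.4],"claw": 1}

```text
t: 2.7
ee_pos: [652.3, -172.7, 66.5]
orientation: [0.715, 0.699, -0.004, -0.001]
contact_force: [0.0, -0.1, -0.0]
grip_width: 1.001
```

```bash
python3 - <<'E'
from h import *
import rig; print([k for k in dir(rig) if not k.startswith('_')])
s=st()
for n in('side','top'):
    p,d=capture(n)
    u,v=map(int,proj(n,s['ee_pos'])); print(n,u,v); 
    cv2.imwrite(f'pics/{n}2.png',cv2.resize(p[max(0,v-60):v+60,max(0,u-70):u+70],None,fx=5,fy=5,interpolation=cv2.INTER_CUBIC))
E
```

```text
['MotionError', 'capture', 'close_job', 'get_calibration', 'state', 'tip_extent']
t 2.7 q [ 0.03  0.92  0.34  1.57 -0.4   0.72  0.52] ee [ 652.3 -172.7   66.5] yaw_y -1.36 tilt [-0.0081 -0.0038] F [ 0.  -0.1 -0. ] M [-0.028  0.011  0.012] g 1.001
side 257 244
top 304 202
```

View pics/side2.png

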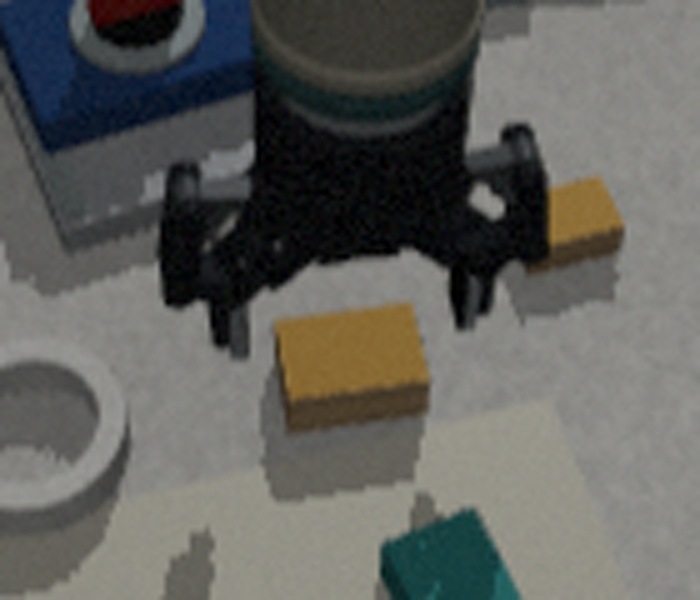

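```bash
python3 - <<'E'
from h import *
import rig; print(rig.tip_extent, rig.tip_extent() if callable(rig.tip_extent) else '')
st()
E
```

```text
25.0 
t 2.8 q [ 0.03  0.92  0.34  1.57 -0.4   0.72  0.52] ee [ 653.2 -173.4   67.7] yaw_y -1.37 tilt [-0.0057 -0.0048] F [ 0.4 -0.1 -0.3] M [-0.036 -0.015  0.004] g 1.002
```

>>> carry_out:
  rows:
    - {"offset": [0.0018,0.0047,-0.015],"twist": [0.2,-0.3,0.3],"claw": 1}
    - {"offset": [0.0018,0.0047,-0.03],"twist": [0.2,-0.3,0.3],"claw": 1}
    - {"offset": [0.0018,0.0047,-0.0385],"twist": [0.2,-0.3,0.3],"claw": 1}
    - {"offset": [0.0018,0.0047,-0.0385],"twist": [0.2,-0.3,0.3],"claw": 1}
    - {"offset": [0.0018,0.0047,-0.0385],"twist": [0.2,-0.3,0.3],"claw": 1}

```text
t: 3.42
ee_pos: [655.1, -169.0, 29.3]
orientation: [0.714, 0.7, -0.001, 0.001]
contact_force: [-0.5, -0.0, -0.1]
grip_width: 1.003
```

```bash
python3 - <<'E'
from h import *
st()
E
```

```text
t 3.42 q [ 0.04  0.97  0.31  1.58 -0.42  0.66  0.54] ee [ 655.1 -169.    29.3] yaw_y -1.08 tilt [-0.0002 -0.0016] F [-0.5 -0.  -0.1] M [-0.003  0.022 -0.017] g 1.003
```

>>> carry_out:
  rows:
    - {"offset": [0,0,0],"twist": [0,0,0],"claw": 0.5}
    - {"offset": [0,0,0],"twist": [0,0,0],"claw": 0.5}
    - {"offset": [0,0,0],"twist": [0,0,0],"claw": 0.5}
    - {"offset": [0,0,0],"twist": [0,0,0],"claw": 0.5}
    - {"offset": [0,0,0],"twist": [0,0,0],"claw": 0.5}
  force: 25

```text
t: 4.05
ee_pos: [655.5, -169.3, 29.9]
orientation: [0.714, 0.7, -0.0, 0.001]
contact_force: [-0.6, -0.0, 5.3]
grip_width: 0.695
```

```bash
python3 - <<'E'
from h import *
st()
E
```

```text
t 4.05 q [ 0.04  0.97  0.31  1.58 -0.42  0.66  0.54] ee [ 655.5 -169.3   29.9] yaw_y -1.09 tilt [ 0.0007 -0.002 ] F [-0.6 -0.   5.3] M [-0.006  0.062  0.021] g 0.695
```

>>> carry_out:
  rows:
    - {"offset": [0,0,0.02],"twist": [0,0,0],"claw": 0.5}
    - {"offset": [0,0,0.05],"twist": [0,0,0],"claw": 0.5}
    - {"offset": [0,0,0.08],"twist": [0,0,0],"claw": 0.5}
    - {"offset": [0,0,0.11],"twist": [0,0,0],"claw": 0.5}
    - {"offset": [0,0,0.13],"twist": [0,0,0],"claw": 0.5}
  force: 30

```text
t: 4.68
ee_pos: [655.9, -169.3, 162.2]
orientation: [0.714, 0.7, 0.0, 0.002]
contact_force: [0.8, 0.2, 0.3]
grip_width: 0.694
```

```bash
python3 - <<'E'
from h import *
s=st()
for n in('side','top'):
    p,d=capture(n)
    u,v=map(int,proj(n,s['ee_pos'])); print(n,u,v); 
    cv2.imwrite(f'pics/{n}3.png',cv2.resize(p[max(0,v-60):v+60,max(0,u-70):u+70],None,fx=5,fy=5,interpolation=cv2.INTER_CUBIC))
st()
a=np.radians(12.2); ex=np.array([np.cos(a),np.sin(a)]); ey=np.array([-np.sin(a),np.cos(a)])
print(576.9*ex-20*ey, 576.9*ex-112*ey)
E
```

```text
t 4.67 q [-0.    0.8   0.39  1.53 -0.36  0.88  0.49] ee [ 655.9 -169.3  162.2] yaw_y -1.08 tilt [ 0.0025 -0.0024] F [0.8 0.2 0.3] M [0.013 0.082 0.058] g 0.694
side 260 213
top 308 197
t 4.78 q [-0.    0.8   0.39  1.53 -0.36  0.88  0.49] ee [ 656.9 -169.8  162.8] yaw_y -1.08 tilt [ 0.0052 -0.0031] F [ 1.3 -0.2  0.3] M [-0.025 -0.041 -0.017] g 0.696
[568.09772534 102.36495719] [587.53960662  12.44269492]
```

View pics/side3.png

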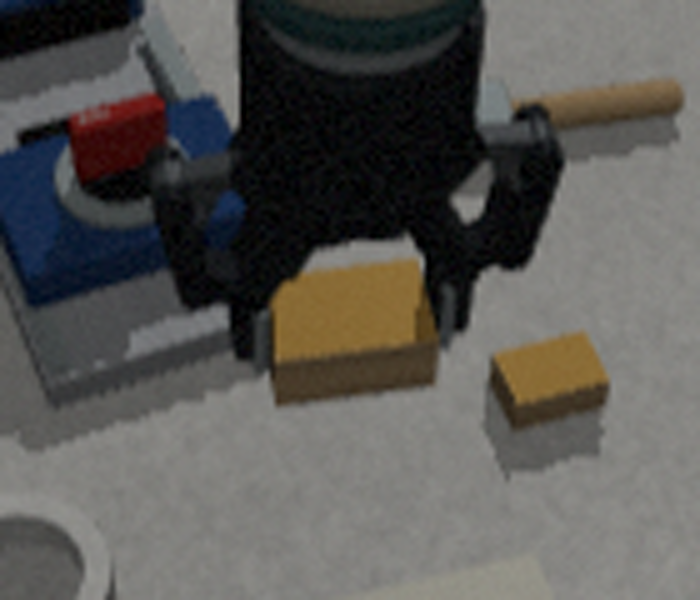

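>>> carry_out:
  rows:
    - {"offset": [-0.018,0.054,0],"twist": [0,0,2.7],"claw": 0.5}
    - {"offset": [-0.036,0.108,0],"twist": [0,0,5.4],"claw": 0.5}
    - {"offset": [-0.054,0.162,0],"twist": [0,0,8],"claw": 0.5}
    - {"offset": [-0.072,0.217,0],"twist": [0,0,10.6],"claw": 0.5}
    - {"offset": [-0.0888,0.272,0],"twist": [0.2,0.3,13.2],"claw": 0.5}

```text
t: 5.4
ee_pos: [566.4, 104.0, 161.7]
orientation: [0.628, 0.778, -0.0, -0.001]
contact_force: [1.7, 0.6, -0.5]
grip_width: 0.693
```

>>> carry_out:
  rows:
    - {"offset": [0,0,0],"twist": [0,0,0],"claw": 0.5}
    - {"offset": [0,0,0],"twist": [0,0,0],"claw": 0.5}

```text
t: 5.65
ee_pos: [566.0, 103.6, 161.0]
orientation: [0.628, 0.778, -0.001, -0.001]
contact_force: [-0.1, -0.7, -0.7]
grip_width: 0.691
```

```bash
python3 - <<'E'
from h import *
st()
E
```

```text
t 5.65 q [-0.45  0.67  0.35  1.83 -0.34  0.71  0.3 ] ee [566.  103.6 161. ] yaw_y 12.23 tilt [-0.0032 -0.0003] F [-0.1 -0.7 -0.7] M [ 0.006 -0.011 -0.015] g 0.691
```

>>> carry_out:
  rows:
    - {"offset": [0.0021,-0.0012,-0.03],"twist": [0,-0.2,0],"claw": 0.5}
    - {"offset": [0.0021,-0.0012,-0.06],"twist": [0,-0.2,0],"claw": 0.5}
    - {"offset": [0.0021,-0.0012,-0.085],"twist": [0,-0.2,0],"claw": 0.5}
    - {"offset": [0.0021,-0.0012,-0.098],"twist": [0,-0.2,0],"claw": 0.5}
    - {"offset": [0.0021,-0.0012,-0.098],"twist": [0,-0.2,0],"claw": 0.5}

```text
t: 6.28
ee_pos: [567.9, 100.9, 62.2]
orientation: [0.629, 0.778, -0.001, -0.0]
contact_force: [-0.0, 0.2, 0.8]
grip_width: 0.697
```

```bash
python3 - <<'E'
from h import *
s=st()
for n in('side','top'):
    p,d=capture(n)
    u,v=map(int,proj(n,s['ee_pos'])); print(n,u,v); 
    cv2.imwrite(f'pics/{n}4.png',cv2.resize(p[max(0,v-60):v+60,max(0,u-70):u+70],None,fx=5,fy=5,interpolation=cv2.INTER_CUBIC))
st()
E
```

```text
t 6.28 q [-0.39  0.82  0.27  1.87 -0.4   0.51  0.36] ee [567.9 100.9  62.2] yaw_y 12.11 tilt [-0.0012 -0.0013] F [-0.   0.2  0.8] M [-0.035  0.043 -0.036] g 0.697
side 202 158
top 178 243
t 6.38 q [-0.39  0.82  0.27  1.87 -0.4   0.51  0.36] ee [568.7 101.7  63.6] yaw_y 12.17 tilt [ 0.0014 -0.0006] F [ 0.3  0.1 -0.1] M [0.048 0.014 0.036] g 0.696
```

View pics/side4.png

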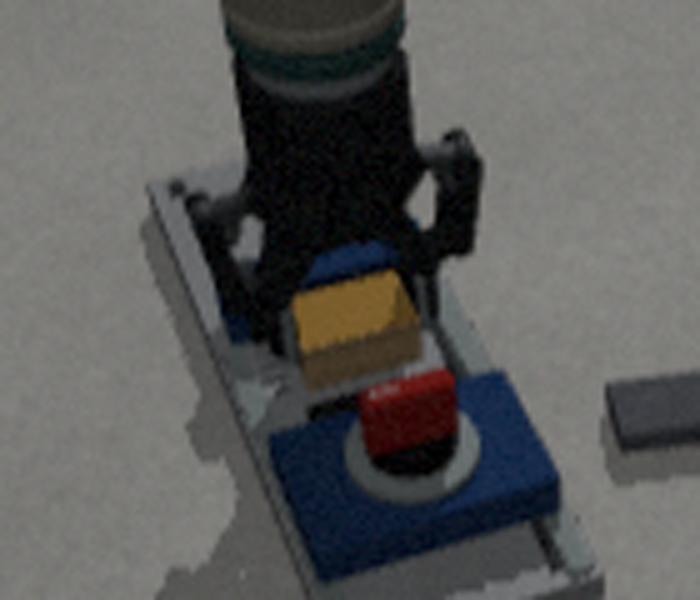

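View pics/top4.png

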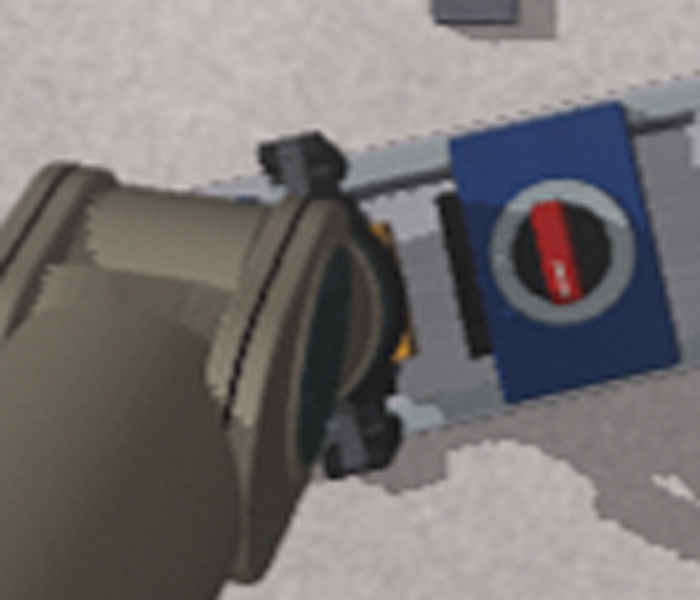

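>>> carry_out:
  rows:
    - {"offset": [-0.0005,0.0005,-0.007],"twist": [0,0,0],"claw": 0.5}
    - {"offset": [-0.0005,0.0005,-0.011],"twist": [0,0,0],"claw": 0.5}
    - {"offset": [-0.0005,0.0005,-0.013],"twist": [0,0,0],"claw": 0.5}
    - {"offset": [-0.0005,0.0005,-0.0133],"twist": [0,0,0],"claw": 0.5}

```text
t: 6.88
ee_pos: [568.2, 102.3, 50.2]
orientation: [0.628, 0.778, 0.0, 0.001]
contact_force: [1.4, 0.1, 0.5]
grip_width: 0.695
```

```bash
python3 - <<'E'
from h import *
s=st()
E
```

```text
t 6.88 q [-0.39  0.84  0.25  1.87 -0.41  0.48  0.37] ee [568.2 102.3  50.2] yaw_y 12.17 tilt [ 0.0013 -0.0006] F [1.4 0.1 0.5] M [ 0.017 -0.018 -0.019] g 0.695
```

>>> carry_out:
  rows:
    - {"offset": [0,0,-0.001],"twist": [0,0,0],"claw": 0.5}
    - {"offset": [0,0,-0.001],"twist": [0,0,0],"claw": 0.5}
    - {"offset": [0,0,-0.001],"twist": [0,0,0],"claw": 0.95}
    - {"offset": [0,0,-0.001],"twist": [0,0,0],"claw": 0.95}
    - {"offset": [0,0,-0.001],"twist": [0,0,0],"claw": 0.95}

```text
t: 7.5
ee_pos: [568.2, 102.3, 49.1]
orientation: [0.628, 0.778, 0.0, 0.001]
contact_force: [0.6, -0.1, -0.5]
grip_width: 0.951
```

>>> carry_out:
  rows:
    - {"offset": [0,0,0.015],"twist": [0,0,0],"claw": 0.95}
    - {"offset": [0,0,0.04],"twist": [0,0,0],"claw": 0.95}
    - {"offset": [0,0,0.08],"twist": [0,0,0],"claw": 0.95}
    - {"offset": [0,0,0.12],"twist": [0,0,0],"claw": 0.95}

```text
t: 8.0
ee_pos: [568.2, 102.2, 171.1]
orientation: [0.628, 0.778, 0.0, 0.001]
contact_force: [-0.6, 0.4, 1.0]
grip_width: 0.95
```

```bash
python3 - <<'E'
from h import *
s=st()
E
```

```text
t 8.0 q [-0.46  0.66  0.36  1.82 -0.33  0.72  0.3 ] ee [568.2 102.2 171.1] yaw_y 12.16 tilt [ 0.0017 -0.0006] F [-0.6  0.4  1. ] M [ 0.009 -0.065 -0.009] g 0.95
```

>>> carry_out:
  rows:
    - {"offset": [0.002,-0.01,0],"twist": [0,0,10],"claw": 0.8}
    - {"offset": [0.004,-0.02,0],"twist": [0,0,20],"claw": 0.8}
    - {"offset": [0.006,-0.03,0],"twist": [0,0,30],"claw": 0.8}
    - {"offset": [0.009,-0.04,0],"twist": [0,0,40],"claw": 0.8}
    - {"offset": [0.011,-0.05,0],"twist": [0,0,50],"claw": 0.8}

```text
t: 8.62
ee_pos: [579.4, 51.6, 172.2]
orientation: [0.238, 0.971, 0.001, 0.001]
contact_force: [-0.6, -0.0, -0.9]
grip_width: 0.8
```

>>> carry_out:
  rows:
    - {"offset": [0.002,-0.01,0],"twist": [0,0,10],"claw": 0.6}
    - {"offset": [0.004,-0.02,0],"twist": [0,0,20],"claw": 0.6}
    - {"offset": [0.006,-0.03,0],"twist": [0,0,30],"claw": 0.6}
    - {"offset": [0.009,-0.04,0],"twist": [0,0,40],"claw": 0.6}
    - {"offset": [0.009,-0.04,0],"twist": [0,0,41],"claw": 0.6}

```text
t: 9.25
ee_pos: [588.6, 10.0, 173.0]
orientation: [-0.116, 0.993, 0.0, 0.001]
contact_force: [0.2, -0.3, -0.5]
grip_width: 0.6
```

```bash
python3 - <<'E'
from h import *
s=st()
for n in('side','top'):
    p,d=capture(n); np.save(n+'5.npy',d); cv2.imwrite(f'pics/{n}5full.png',p)
    u,v=map(int,proj(n,(575,60,40))); print(n,u,v); 
    cv2.imwrite(f'pics/{n}5.png',cv2.resize(p[max(0,v-60):v+60,max(0,u-70):u+70],None,fx=5,fy=5,interpolation=cv2.INTER_CUBIC))
st()
E
```

```text
t 9.25 q [ 0.    0.64 -0.11  1.78  0.1   0.73  1.65] ee [588.6  10.  173. ] yaw_y 103.29 tilt [0.0026 0.0012] F [ 0.2 -0.3 -0.5] M [-0.036 -0.017  0.041] g 0.6
side 207 176
top 198 239
t 9.35 q [ 0.    0.64 -0.11  1.78  0.1   0.73  1.65] ee [588.3  11.7 172.7] yaw_y 103.31 tilt [0.002  0.0021] F [ 0.4 -0.   0.1] M [-0.005 -0.033 -0.016] g 0.602
```

View pics/side5.png

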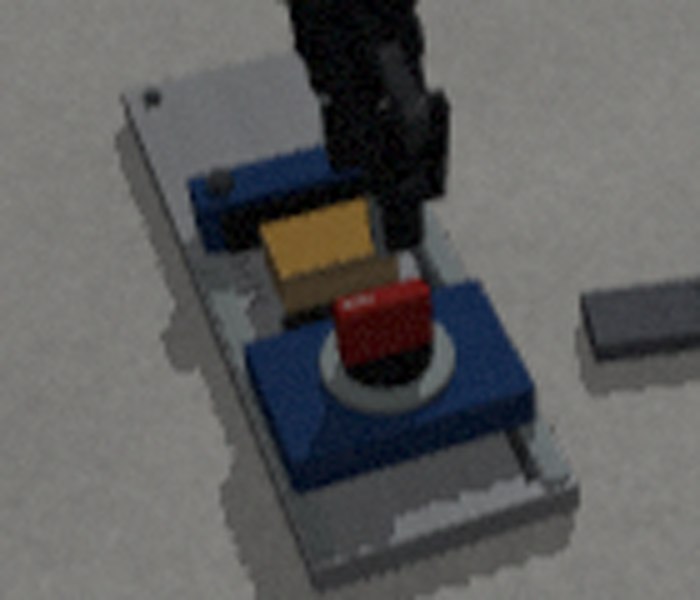

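View pics/top5.png

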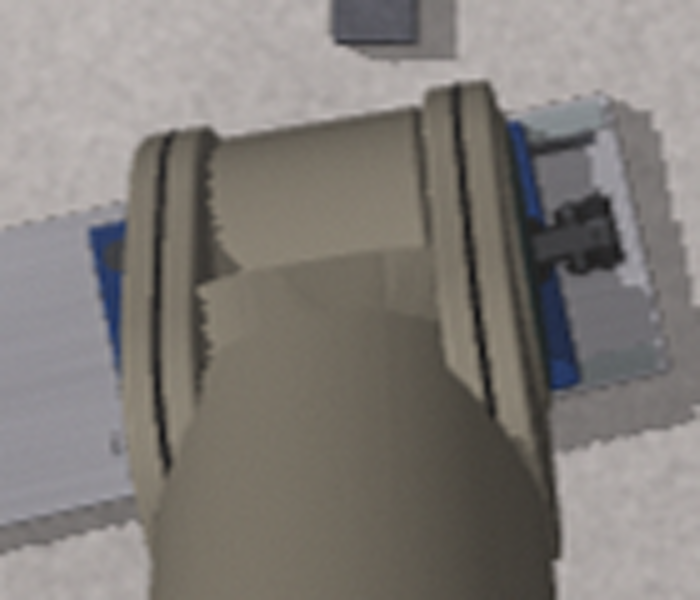

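```bash
python3 - <<'E'
from h import *
a=np.radians(12.2); ex=np.array([np.cos(a),np.sin(a)]); ey=np.array([-np.sin(a),np.cos(a)])
u0,v0=207-70,176-60
for c in [(282,277),(398,253),(262,228),(370,200)]:
    P=ray('side',u0+(c[0]+.5)/5-.5,v0+(c[1]+.5)/5-.5,48)[:2]; print(P, P@ex-576.9, P@ey)
p=cv2.imread('pics/side5full.png');h=cv2.cvtColor(p,cv2.COLOR_BGR2HSV)
m=cv2.inRange(h,(10,150,90),(25,255,255)); m[:, :180]=0; m[:,235:]=0; m[130:]*=1
ys,xs=np.where(m[150:185]>0); ys=ys+150
P=np.array([ray('side',x,y,48)[:2] for x,y in zip(xs,ys)],np.float32); r=cv2.minAreaRect(P); c=np.array(r[0]); print(r,c@ex-576.9,c@ey, len(xs))
E
```

```text
[541.91571068  77.31999655] -30.883338488086224 -38.946433679852774
[599.62475912  84.36936411] 27.01210887161983 -44.251622703845534
[534.7718922  113.76573519] -30.163931913816327 -1.8141234708760172
[590.20533608 125.19120806] 26.432082941981207 -2.361145932034369
((564.3880004882812, 102.36869812011719), (51.93983459472656, 37.94525909423828), 12.716146469116211) -3.625153484768134 -19.21238670507211 205
```

>>> carry_out:
  rows:
    - {"offset": [-0.0003,0.0008,-0.03],"twist": [0,0,-1.1],"claw": 0.5}
    - {"offset": [-0.0003,0.0008,-0.06],"twist": [0,0,-1.1],"claw": 0.5}
    - {"offset": [-0.0003,0.0008,-0.075],"twist": [0,0,-1.1],"claw": 0.5}
    - {"offset": [-0.0003,0.0008,-0.081],"twist": [0,0,-1.1],"claw": 0.5}
    - {"offset": [-0.0003,0.0008,-0.0815],"twist": [0,0,-1.1],"claw": 0.5}

```text
t: 9.98
ee_pos: [588.3, 12.7, 91.5]
orientation: [-0.106, 0.994, 0.001, 0.001]
contact_force: [-0.9, 0.4, -0.2]
grip_width: 0.503
```

```bash
python3 - <<'E'
from h import *
s=st()
for n in('side',):
    p,d=capture(n)
    u,v=map(int,proj(n,(588,12,80))); print(n,u,v); 
    cv2.imwrite(f'pics/{n}6.png',cv2.resize(p[max(0,v-50):v+50,max(0,u-50):u+50],None,fx=6,fy=6,interpolation=cv2.INTER_CUBIC))
st()
E
```

```text
t 9.97 q [-0.01  0.76 -0.09  1.82  0.11  0.56  1.61] ee [588.3  12.7  91.5] yaw_y 102.2 tilt [0.0026 0.002 ] F [-0.9  0.4 -0.2] M [ 0.032  0.022 -0.063] g 0.503
side 214 178
t 10.03 q [-0.01  0.76 -0.09  1.82  0.11  0.56  1.61] ee [588.6  12.6  91.8] yaw_y 102.2 tilt [0.0032 0.0021] F [ 0.6 -0.5  0.5] M [ 0.018 -0.053 -0.015] g 0.501
```

View pics/side6.png

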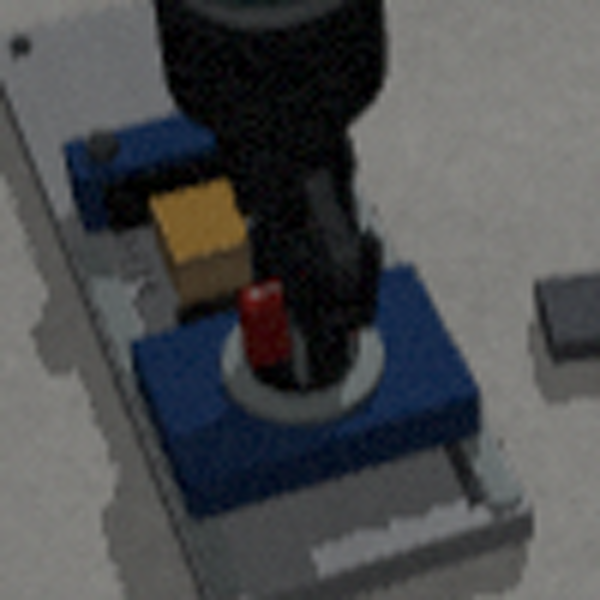

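>>> carry_out:
  rows:
    - {"offset": [0,0,0],"twist": [0,0,0],"claw": 0}
    - {"offset": [0,0,0],"twist": [0,0,0],"claw": 0}
    - {"offset": [0,0,0],"twist": [0,0,0],"claw": 0}
    - {"offset": [0,0,0],"twist": [0,0,0],"claw": 0}
    - {"offset": [0,0,0],"twist": [0,0,0],"claw": 0}
  force: 30

```text
t: 10.65
ee_pos: [589.1, 13.0, 92.8]
orientation: [-0.106, 0.994, 0.001, 0.002]
contact_force: [-1.6, 0.3, 6.1]
grip_width: 0.157
```

```bash
python3 - <<'E'
from h import *
s=st()
E
```

```text
t 10.65 q [-0.01  0.76 -0.09  1.82  0.11  0.56  1.61] ee [589.1  13.   92.8] yaw_y 102.21 tilt [0.0048 0.0025] F [-1.6  0.3  6.1] M [0.189 0.172 0.028] g 0.157
```

>>> carry_out:
  rows:
    - {"offset": [0,0,0],"twist": [0,0,0],"claw": 0}
    - {"offset": [-0.0002,0.001,-0.0005],"twist": [0,0,-5],"claw": 0}
    - {"offset": [-0.0004,0.002,-0.001],"twist": [0,0,-10],"claw": 0}
    - {"offset": [-0.0006,0.003,-0.001],"twist": [0,0,-15],"claw": 0}
    - {"offset": [-0.0009,0.0041,-0.001],"twist": [0,0,-20],"claw": 0}
  force: 60

```text
t: 11.28
ee_pos: [588.3, 16.5, 92.9]
orientation: [0.069, 0.998, 0.0, 0.003]
contact_force: [-2.8, -0.8, 8.6]
grip_width: 0.148
```

```bash
cat >> h.py <<'E'
def kn(P0=(588.8,12.9)):
    s=st(); M=Ro.from_quat(s['orientation']).as_matrix()
    y=np.degrees(np.arctan2(M[1,1],M[0,1])); th=np.radians((102.2-y)%360); 
    ey=np.array([-.2113,.9774]); e=s['ee_pos'][:2]-(np.array(P0)+12*th*ey)
    print('theta',round(th,3),round(np.degrees(th),1),'err',e.round(2),'F along ey',round(s['contact_force'][:2]@ey,2)); return s
E
python3 -c "
from h import *
kn()"
```

```text
t 11.28 q [-0.08  0.76  0.01  1.83 -0.01  0.55  1.37] ee [588.3  16.5  92.9] yaw_y 82.09 tilt [ 0.0057 -0.0002] F [-2.8 -0.8  8.6] M [-0.263  0.502  0.254] g 0.148
theta 0.351 20.1 err [ 0.36 -0.53] F along ey -0.18
```

>>> carry_out:
  rows:
    - {"offset": [-0.0006,0.002,0.0],"twist": [0,0,-8],"claw": 0}
    - {"offset": [-0.001,0.0037,0.0003],"twist": [0,0,-16],"claw": 0}
    - {"offset": [-0.0013,0.0053,0.0003],"twist": [0,0,-24],"claw": 0}
    - {"offset": [-0.0017,0.007,0.0003],"twist": [0,0,-32],"claw": 0}
    - {"offset": [-0.002,0.0086,0.0003],"twist": [0,0,-40],"claw": 0}

```text
t: 11.9
ee_pos: [585.9, 23.8, 92.9]
orientation: [0.408, 0.913, -0.002, 0.003]
contact_force: [-1.0, -2.5, -0.7]
grip_width: 0.15
```

```bash
python3 -c "
from h import *
kn()"
```

```text
t 11.9 q [-0.22  0.77  0.2   1.84 -0.25  0.56  0.87] ee [585.9  23.8  92.9] yaw_y 41.85 tilt [ 0.0035 -0.0055] F [-1.  -2.5 -0.7] M [-0.548  0.143  0.309] g 0.15
theta 1.053 60.4 err [-0.22 -1.43] F along ey -2.2
```

>>> carry_out:
  rows:
    - {"offset": [-0.0001,0.0026,0.0],"twist": [0,0,-7],"claw": 0}
    - {"offset": [-0.0004,0.0041,0.0],"twist": [0,0,-14],"claw": 0}
    - {"offset": [-0.0007,0.0055,0.0],"twist": [0,0,-21],"claw": 0}
    - {"offset": [-0.001,0.0069,0.0],"twist": [0,0,-28],"claw": 0}
    - {"offset": [-0.0014,0.0084,0.0],"twist": [0,0,-35],"claw": 0}

```text
t: 12.52
ee_pos: [583.5, 30.7, 92.9]
orientation: [0.665, 0.747, -0.004, 0.002]
contact_force: [-2.5, -3.6, 2.4]
grip_width: 0.152
```

```bash
python3 - <<'E'
from h import *
kn()
p,d=capture('side'); u,v=map(int,proj('side',(575,60,60)))
cv2.imwrite('pics/side7.png',cv2.resize(p[max(0,v-50):v+50,max(0,u-50):u+50],None,fx=6,fy=6,interpolation=cv2.INTER_CUBIC))
kn()
E
```

```text
t 12.53 q [-0.33  0.79  0.37  1.84 -0.46  0.6   0.44] ee [583.5  30.7  92.9] yaw_y 6.62 tilt [-0.0022 -0.0082] F [-2.5 -3.6  2.4] M [-0.611  0.512  0.286] g 0.152
theta 1.668 95.6 err [-1.07 -1.74] F along ey -2.97
t 12.57 q [-0.34  0.79  0.37  1.84 -0.46  0.6   0.43] ee [583.5  30.8  92.9] yaw_y 6.43 tilt [-0.0023 -0.0085] F [-2.4 -2.6  4.2] M [-0.399  0.624 -0.028] g 0.155
theta 1.672 95.8 err [-1.1 -1.7] F along ey -2.03
```

View pics/side7.png

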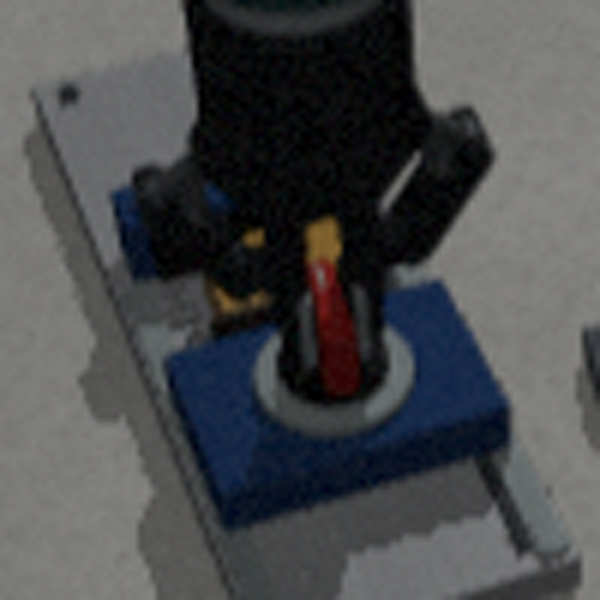

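>>> carry_out:
  rows:
    - {"offset": [0.0003,0.0022,0.0],"twist": [0.1,-0.1,-6],"claw": 0}
    - {"offset": [0.0001,0.0034,0.0],"twist": [0.2,-0.1,-12],"claw": 0}
    - {"offset": [-0.0002,0.0046,0.0],"twist": [0.3,-0.1,-18],"claw": 0}
    - {"offset": [-0.0005,0.0058,0.0],"twist": [0.3,-0.1,-24],"claw": 0}
    - {"offset": [-0.0008,0.007,0.0],"twist": [0.3,-0.1,-29.5],"claw": 0}

```text
t: 13.2
ee_pos: [581.4, 36.8, 92.9]
orientation: [0.835, 0.551, -0.003, -0.0]
contact_force: [-4.9, -2.3, 4.0]
grip_width: 0.149
```

```bash
python3 - <<'E'
from h import *
kn()
E
```

```text
t 13.2 q [-0.42  0.82  0.51  1.84 -0.62  0.65  0.06] ee [581.4  36.8  92.9] yaw_y -23.13 tilt [-0.0057 -0.0028] F [-4.9 -2.3  4. ] M [-0.566  0.773  0.25 ] g 0.149
theta 2.187 125.3 err [-1.87 -1.77] F along ey -1.21
```

```bash
cat >> h.py <<'E'
D=np.array([1.4,.33]); PA=np.array([587.4,12.6]); EY=np.array([-.2113,.9774])
def tgt(deg):
    t=np.radians(deg); c,s=np.cos(t),np.sin(t)
    return PA+12*t*EY+np.array([c*D[0]+s*D[1],-s*D[0]+c*D[1]])
def nx(*degs):
    s=st(); M=Ro.from_quat(s['orientation']).as_matrix(); y=np.degrees(np.arctan2(M[1,1],M[0,1])); th=(102.2-y)%360
    e=s['ee_pos'][:2]
    print('th',round(th,2),'err',(e-tgt(th)).round(2))
    for g in degs: print(g,'off',((tgt(g)-e)/1000).round(4),'tw',round(th-g,1))
E
python3 -c "
from h import *
nx(129,133,137,140)"
```

```text
t 13.2 q [-0.42  0.82  0.51  1.84 -0.62  0.65  0.06] ee [581.4  36.8  92.9] yaw_y -23.13 tilt [-0.0057 -0.0028] F [-4.9 -2.3  4. ] M [-0.566  0.773  0.25 ] g 0.149
th 125.33 err [ 0.07 -0.14]
129 off [-0.0003  0.0009] tw -3.7
133 off [-0.0006  0.0018] tw -7.7
137 off [-0.0008  0.0027] tw -11.7
140 off [-0.001   0.0033] tw -14.7
```

>>> carry_out:
  rows:
    - {"offset": [-0.0003,0.0009,0.0],"twist": [0,0,-3.7],"claw": 0}
    - {"offset": [-0.0006,0.0018,0.0],"twist": [0,0,-7.7],"claw": 0}
    - {"offset": [-0.0008,0.0027,0.0],"twist": [0,0,-11.7],"claw": 0}
    - {"offset": [-0.001,0.0033,0.0],"twist": [0,0,-14.7],"claw": 0}

```text
t: 13.7
ee_pos: [580.4, 39.9, 92.9]
orientation: [0.898, 0.44, -0.003, -0.001]
contact_force: [-1.5, -0.5, 2.1]
grip_width: 0.151
```

```bash
python3 - <<'E'
from h import *
nx(142,144,146)
p,d=capture('side'); u,v=map(int,proj('side',(575,60,60)))
cv2.imwrite('pics/side8.png',cv2.resize(p[max(0,v-50):v+50,max(0,u-50):u+50],None,fx=6,fy=6,interpolation=cv2.INTER_CUBIC))
p,d=capture('top'); u,v=map(int,proj('top',(575,60,60)))
cv2.imwrite('pics/top8.png',cv2.resize(p[max(0,v-60):v+60,max(0,u-60):u+60],None,fx=5,fy=5,interpolation=cv2.INTER_CUBIC))
nx(142,144,146)
E
```

```text
t 13.7 q [-0.47  0.84  0.57  1.85 -0.7   0.68 -0.13] ee [580.4  39.9  92.9] yaw_y -37.79 tilt [-0.0064 -0.0016] F [-1.5 -0.5  2.1] M [-0.197  0.221  0.282] g 0.151
th 139.99 err [ 0.01 -0.19]
142 off [-0.0001  0.0006] tw -2.0
144 off [-0.0003  0.0011] tw -4.0
146 off [-0.0004  0.0015] tw -6.0
t 13.8 q [-0.47  0.84  0.57  1.85 -0.7   0.68 -0.13] ee [580.3  40.   92.9] yaw_y -37.74 tilt [-0.0064 -0.0016] F [-2.6 -0.9  2.6] M [-0.152  0.234  0.05 ] g 0.147
th 139.94 err [-0.04 -0.08]
142 off [-0.0001  0.0005] tw -2.1
144 off [-0.0002  0.001 ] tw -4.1
146 off [-0.0003  0.0014] tw -6.1
```

View pics/side8.png

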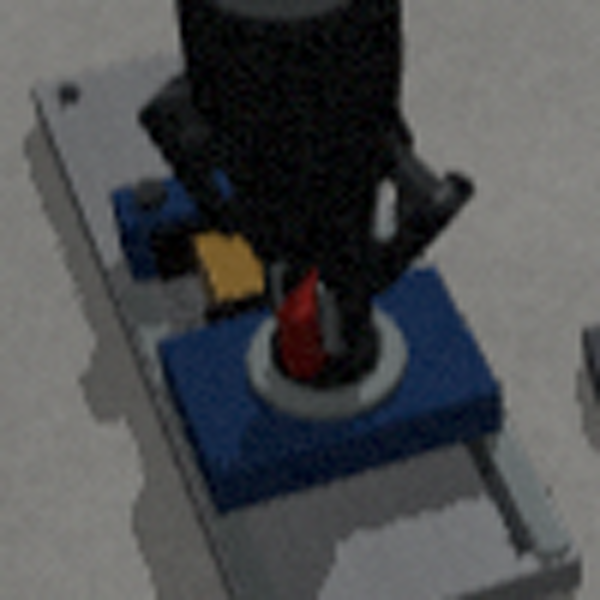

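View pics/top8.png

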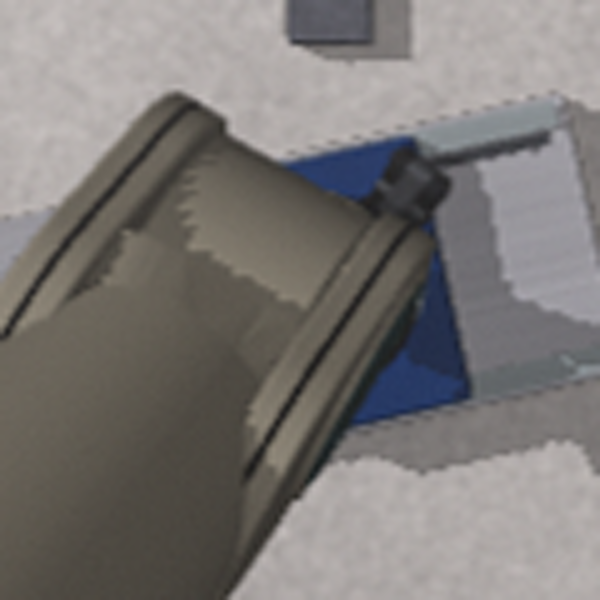

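>>> carry_out:
  rows:
    - {"offset": [-0.0001,0.0004,0.0],"twist": [0,0,-1.5],"claw": 0}
    - {"offset": [-0.0002,0.0008,0.0],"twist": [0,0,-3],"claw": 0}

```text
t: 14.05
ee_pos: [580.1, 40.6, 92.9]
orientation: [0.909, 0.416, -0.003, -0.001]
contact_force: [-2.1, -1.2, 2.2]
grip_width: 0.153
```

```bash
python3 -c "
from h import *
nx(146)"
```

```text
t 14.05 q [-0.47  0.84  0.59  1.85 -0.71  0.68 -0.17] ee [580.1  40.6  92.9] yaw_y -40.78 tilt [-0.0065 -0.0015] F [-2.1 -1.2  2.2] M [-0.288  0.136  0.215] g 0.153
th 142.98 err [-0.04 -0.15]
146 off [-0.0002  0.0008] tw -3.0
```

>>> carry_out:
  rows:
    - {"offset": [-0.0001,0.0004,0.0],"twist": [0,0,-1.5],"claw": 0}
    - {"offset": [-0.0002,0.0008,0.0],"twist": [0,0,-3],"claw": 0}

```text
t: 14.3
ee_pos: [579.9, 41.3, 92.9]
orientation: [0.92, 0.392, -0.003, -0.001]
contact_force: [-1.0, -0.7, 2.3]
grip_width: 0.148
```

```bash
python3 -c "
from h import *
nx(148)"
```

```text
t 14.3 q [-0.48  0.85  0.6   1.85 -0.73  0.69 -0.22] ee [579.9  41.3  92.9] yaw_y -43.87 tilt [-0.0065 -0.0013] F [-1.  -0.7  2.3] M [-0.32   0.149  0.282] g 0.148
th 146.07 err [-0.04 -0.12]
148 off [-0.0001  0.0005] tw -1.9
```

>>> carry_out:
  rows:
    - {"offset": [-0.0001,0.0004,0.0],"twist": [0,0,-1.5],"claw": 0}
    - {"offset": [-0.0002,0.0008,0.0],"twist": [0,0,-3],"claw": 0}

```text
t: 14.55
ee_pos: [579.7, 42.0, 92.9]
orientation: [0.93, 0.367, -0.003, -0.001]
contact_force: [-1.3, -1.1, 2.0]
grip_width: 0.153
```

```bash
python3 -c "
from h import *
nx(152)"
```

```text
t 14.55 q [-0.49  0.85  0.62  1.85 -0.74  0.7  -0.26] ee [579.7  42.   92.9] yaw_y -46.97 tilt [-0.0066 -0.0011] F [-1.3 -1.1  2. ] M [-0.253  0.177  0.27 ] g 0.153
th 149.17 err [-0.06 -0.1 ]
152 off [-0.0001  0.0007] tw -2.8
```

>>> carry_out:
  rows:
    - {"offset": [-0.0001,0.0004,0.0],"twist": [0,0,-1.5],"claw": 0}
    - {"offset": [-0.0002,0.0007,0.0],"twist": [0,0,-3],"claw": 0}

```text
t: 14.8
ee_pos: [579.5, 42.7, 92.9]
orientation: [0.94, 0.341, -0.003, -0.001]
contact_force: [-0.2, -1.3, 1.4]
grip_width: 0.154
```

```bash
python3 -c "
from h import *
nx(155)"
```

```text
t 14.8 q [-0.5   0.85  0.63  1.85 -0.76  0.7  -0.3 ] ee [579.5  42.7  92.9] yaw_y -50.07 tilt [-0.0066 -0.0009] F [-0.2 -1.3  1.4] M [-0.318  0.13   0.321] g 0.154
th 152.27 err [-0.07 -0.14]
155 off [-0.0001  0.0007] tw -2.7
```

>>> carry_out:
  rows:
    - {"offset": [-0.0001,0.0004,0.0],"twist": [0,0,-1],"claw": 0}
    - {"offset": [-0.0001,0.0005,0.0],"twist": [0,0,-2],"claw": 0}

```text
t: 15.05
ee_pos: [579.4, 43.2, 92.9]
orientation: [0.946, 0.324, -0.003, -0.001]
contact_force: [-1.6, -1.0, 2.8]
grip_width: 0.151
```

```bash
python3 -c "
from h import *
nx(156)"
```

```text
t 15.05 q [-0.51  0.86  0.64  1.85 -0.77  0.71 -0.33] ee [579.4  43.2  92.9] yaw_y -52.14 tilt [-0.0067 -0.0007] F [-1.6 -1.   2.8] M [-0.286  0.232  0.26 ] g 0.151
th 154.34 err [-0.09 -0.11]
156 off [-0.      0.0005] tw -1.7
```

>>> carry_out:
  rows:
    - {"offset": [-0.0001,0.0003,0.0],"twist": [0,0,-1],"claw": 0}
    - {"offset": [-0.0001,0.0005,0.0],"twist": [0,0,-2],"claw": 0}

```text
t: 15.3
ee_pos: [579.2, 43.7, 92.9]
orientation: [0.952, 0.307, -0.003, -0.001]
contact_force: [-1.0, -1.2, 2.5]
grip_width: 0.15
```

```bash
python3 -c "
from h import *
nx(158)"
```

```text
t 15.3 q [-0.51  0.86  0.65  1.85 -0.78  0.71 -0.36] ee [579.2  43.7  92.9] yaw_y -54.2 tilt [-0.0068 -0.0005] F [-1.  -1.2  2.5] M [-0.357  0.186  0.335] g 0.15
th 156.4 err [-0.09 -0.07]
158 off [-0.      0.0004] tw -1.6
```

>>> carry_out:
  rows:
    - {"offset": [-0.0001,0.0003,0.0],"twist": [0,0,-1],"claw": 0}
    - {"offset": [-0.0001,0.0005,0.0],"twist": [0,0,-2],"claw": 0}

```text
t: 15.55
ee_pos: [579.1, 44.1, 92.9]
orientation: [0.957, 0.29, -0.003, -0.001]
contact_force: [-0.6, -1.1, 1.5]
grip_width: 0.153
```

```bash
python3 -c "
from h import *
nx(160)"
```

```text
t 15.55 q [-0.52  0.86  0.66  1.85 -0.79  0.72 -0.39] ee [579.1  44.1  92.9] yaw_y -56.28 tilt [-0.0068 -0.0003] F [-0.6 -1.1  1.5] M [-0.363  0.17   0.357] g 0.153
th 158.48 err [-0.09 -0.1 ]
160 off [-0.      0.0004] tw -1.5
```

>>> carry_out:
  rows:
    - {"offset": [-0.0001,0.0003,0.0],"twist": [0,0,-1],"claw": 0}

```text
t: 15.68
ee_pos: [579.0, 44.4, 92.9]
orientation: [0.96, 0.281, -0.003, -0.001]
contact_force: [-0.1, -2.2, 2.2]
grip_width: 0.147
```

```bash
python3 -c "
from h import *
nx(160)"
```

```text
t 15.68 q [-0.52  0.86  0.66  1.85 -0.79  0.72 -0.4 ] ee [579.   44.4  92.9] yaw_y -57.35 tilt [-0.0067 -0.0002] F [-0.1 -2.2  2.2] M [-0.373  0.145  0.287] g 0.147
th 159.55 err [-0.1  -0.06]
160 off [0.0001 0.0002] tw -0.5
```

```bash
python3 - <<'E'
from h import *
p,d=capture('side'); u,v=map(int,proj('side',(570,90,50)))
cv2.imwrite('pics/side9.png',cv2.resize(p[v-35:v+35,u-40:u+40],None,fx=8,fy=8,interpolation=cv2.INTER_CUBIC))
st()
E
```

```text
t 15.72 q [-0.52  0.86  0.66  1.85 -0.79  0.72 -0.4 ] ee [579.   44.4  92.9] yaw_y -57.38 tilt [-0.0067 -0.0003] F [-1.2 -0.9  1.9] M [-0.381  0.127  0.218] g 0.151
```

View pics/side9.png

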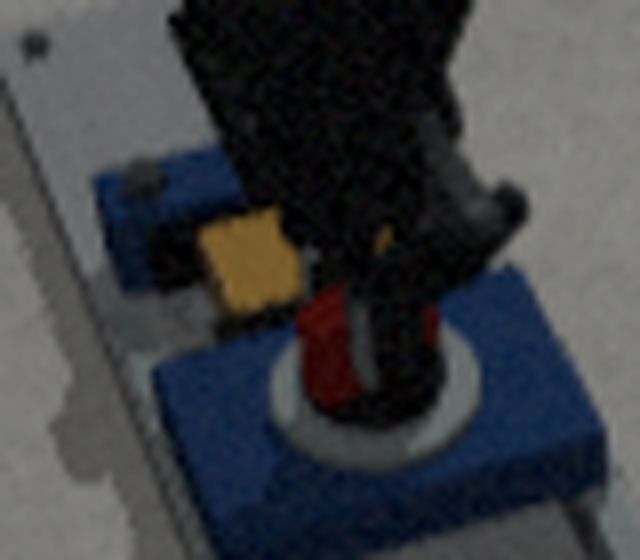

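>>> carry_out:
  rows:
    - {"offset": [0.0,0.0002,0.0],"twist": [0,0,-1],"claw": 0}
    - {"offset": [-0.0,0.0004,0.0],"twist": [0,0,-2],"claw": 0}

```text
t: 15.98
ee_pos: [579.0, 44.9, 92.9]
orientation: [0.965, 0.264, -0.003, -0.001]
contact_force: [-1.0, -1.0, 2.2]
grip_width: 0.153
```

```bash
python3 -c "
from h import *
nx(163)"
```

```text
t 15.97 q [-0.53  0.87  0.67  1.85 -0.8   0.73 -0.43] ee [579.   44.9  92.9] yaw_y -59.44 tilt [-0.0069  0.0001] F [-1.  -1.   2.2] M [-0.31   0.25   0.233] g 0.153
th 161.64 err [-0.07 -0.06]
163 off [-0.      0.0004] tw -1.4
```

>>> carry_out:
  rows:
    - {"offset": [0,0.0003,0.0],"twist": [0,0,-1],"claw": 0}

```text
t: 16.1
ee_pos: [578.9, 45.1, 92.9]
orientation: [0.967, 0.254, -0.003, -0.001]
contact_force: [-1.2, -1.3, 1.9]
grip_width: 0.147
```

```bash
python3 -c "
from h import *
nx(164)"
```

```text
t 16.1 q [-0.53  0.87  0.68  1.85 -0.8   0.73 -0.44] ee [578.9  45.1  92.9] yaw_y -60.51 tilt [-0.0071  0.0001] F [-1.2 -1.3  1.9] M [-0.429  0.222  0.306] g 0.147
th 162.71 err [-0.11 -0.07]
164 off [0.     0.0004] tw -1.3
```

>>> carry_out:
  rows:
    - {"offset": [0.0,0.0002,0.0],"twist": [0,0,-1],"claw": 0}
    - {"offset": [-0.0,0.0005,0.0],"twist": [0,0,-2],"claw": 0}

```text
t: 16.35
ee_pos: [578.7, 45.6, 92.9]
orientation: [0.972, 0.237, -0.003, -0.001]
contact_force: [-1.5, -1.6, 2.5]
grip_width: 0.147
```

```bash
python3 -c "
from h import *
nx(166)"
```

```text
t 16.35 q [-0.53  0.87  0.69  1.85 -0.81  0.73 -0.47] ee [578.7  45.6  92.9] yaw_y -62.58 tilt [-0.0073  0.0003] F [-1.5 -1.6  2.5] M [-0.431  0.287  0.297] g 0.147
th 164.78 err [-0.09 -0.04]
166 off [0.     0.0003] tw -1.2
```

>>> carry_out:
  rows:
    - {"offset": [0.0,0.0002,0.0],"twist": [0,0,-1],"claw": 0}
    - {"offset": [0,0.0005,0.0],"twist": [0,0,-2],"claw": 0}

```text
t: 16.6
ee_pos: [578.7, 46.1, 92.9]
orientation: [0.976, 0.22, -0.004, -0.001]
contact_force: [-1.7, -2.0, 2.1]
grip_width: 0.151
```

```bash
python3 -c "
from h import *
nx(168)"
```

```text
t 16.6 q [-0.54  0.88  0.7   1.85 -0.82  0.74 -0.5 ] ee [578.7  46.1  92.9] yaw_y -64.64 tilt [-0.0074  0.0005] F [-1.7 -2.   2.1] M [-0.49   0.376  0.344] g 0.151
th 166.84 err [-0.05 -0.06]
168 off [-0.      0.0003] tw -1.2
```

>>> carry_out:
  rows:
    - {"offset": [0.0,0.0003,0.0],"twist": [0,0,-1],"claw": 0}

```text
t: 16.73
ee_pos: [578.6, 46.3, 92.9]
orientation: [0.978, 0.21, -0.004, -0.001]
contact_force: [-2.2, -1.0, 2.8]
grip_width: 0.153
```

```bash
python3 -c "
from h import *
nx(169)"
```

```text
t 16.73 q [-0.54  0.88  0.7   1.85 -0.83  0.74 -0.52] ee [578.6  46.3  92.9] yaw_y -65.7 tilt [-0.0075  0.0005] F [-2.2 -1.   2.8] M [-0.441  0.265  0.381] g 0.153
th 167.9 err [-0.09 -0.07]
169 off [0.     0.0003] tw -1.1
```

>>> carry_out:
  rows:
    - {"offset": [0.0,0.0003,0.0],"twist": [0,0,-1],"claw": 0}

```text
t: 16.85
ee_pos: [578.5, 46.6, 92.9]
orientation: [0.98, 0.201, -0.004, -0.001]
contact_force: [-3.0, -1.2, 2.7]
grip_width: 0.153
```

```bash
python3 -c "
from h import *
nx(170)"
```

```text
t 16.85 q [-0.55  0.88  0.7   1.85 -0.83  0.74 -0.53] ee [578.5  46.6  92.9] yaw_y -66.76 tilt [-0.0077  0.0005] F [-3.  -1.2  2.7] M [-0.452  0.302  0.407] g 0.153
th 168.96 err [-0.09 -0.04]
170 off [0.     0.0003] tw -1.0
```

>>> carry_out:
  rows:
    - {"offset": [0.0,0.0003,0.0],"twist": [0,0,-1],"claw": 0}

```text
t: 16.98
ee_pos: [578.5, 46.8, 92.9]
orientation: [0.981, 0.192, -0.004, -0.001]
contact_force: [-1.5, -2.3, 2.9]
grip_width: 0.154
```

```bash
python3 -c "
from h import *
nx(171)"
```

```text
t 16.98 q [-0.55  0.88  0.71  1.85 -0.83  0.75 -0.55] ee [578.5  46.8  92.9] yaw_y -67.83 tilt [-0.0077  0.0005] F [-1.5 -2.3  2.9] M [-0.491  0.426  0.42 ] g 0.154
th 170.03 err [-0.06 -0.07]
171 off [0.     0.0003] tw -1.0
```

>>> carry_out:
  rows:
    - {"offset": [0.0,0.0001,0.0],"twist": [0,0,-0.4],"claw": 0}

```text
t: 17.1
ee_pos: [578.5, 46.9, 92.9]
orientation: [0.982, 0.189, -0.004, -0.001]
contact_force: [-1.9, -1.1, 2.6]
grip_width: 0.153
```

```bash
python3 -c "
from h import *
nx(171)"
```

```text
t 17.1 q [-0.55  0.88  0.71  1.85 -0.84  0.75 -0.55] ee [578.5  46.9  92.9] yaw_y -68.26 tilt [-0.0078  0.0004] F [-1.9 -1.1  2.6] M [-0.424  0.341  0.406] g 0.153
th 170.46 err [-0.08 -0.06]
171 off [0.     0.0002] tw -0.5
```

>>> carry_out:
  rows:
    - {"offset": [0,0,0],"twist": [0,0,0],"claw": 0.45}
    - {"offset": [0,0,0],"twist": [0,0,0],"claw": 0.45}
    - {"offset": [0,0,0],"twist": [0,0,0],"claw": 0.45}
    - {"offset": [0,0,0],"twist": [0,0,0],"claw": 0.45}

```text
t: 17.6
ee_pos: [578.6, 47.1, 92.9]
orientation: [0.982, 0.189, -0.004, -0.001]
contact_force: [0.0, -0.6, 0.2]
grip_width: 0.452
```

>>> carry_out:
  rows:
    - {"offset": [0,0,0.01],"twist": [0,0,0],"claw": 0.45}
    - {"offset": [0,0,0.03],"twist": [0,0,0],"claw": 0.45}
    - {"offset": [0,0,0.07],"twist": [0,0,0],"claw": 0.45}
    - {"offset": [0,0,0.12],"twist": [0,0,0],"claw": 0.45}
    - {"offset": [0,0,0.16],"twist": [0,0,0],"claw": 0.45}

```text
t: 18.23
ee_pos: [578.9, 46.5, 256.4]
orientation: [0.982, 0.188, -0.002, -0.001]
contact_force: [0.3, -0.2, 1.5]
grip_width: 0.448
```

>>> carry_out:
  rows:
    - {"offset": [-0.02,-0.05,0.01],"twist": [0,0,0],"claw": 0.45}
    - {"offset": [-0.04,-0.1,0.01],"twist": [0,0,0],"claw": 0.45}
    - {"offset": [-0.06,-0.15,0.01],"twist": [0,0,0],"claw": 0.45}
    - {"offset": [-0.08,-0.2,0.01],"twist": [0,0,0],"claw": 0.45}
    - {"offset": [-0.1,-0.25,0.01],"twist": [0,0,0],"claw": 0.45}

```text
t: 18.85
ee_pos: [478.2, -205.3, 268.0]
orientation: [0.982, 0.188, -0.001, -0.0]
contact_force: [0.7, -0.6, -0.6]
grip_width: 0.448
```

```bash
python3 - <<'E'
from h import *
st()
for n in('side','top'):
    p,d=capture(n); np.save(n+'9.npy',d); cv2.imwrite(f'pics/{n}9full.png',p)
    u,v=map(int,proj(n,(575,60,40)))
    cv2.imwrite(f'pics/{n}9c.png',cv2.resize(p[v-50:v+50,u-60:u+60],None,fx=6,fy=6,interpolation=cv2.INTER_CUBIC))
    print(n,u,v)
st()
E
```

```text
t 18.85 q [-0.23  0.58  0.9   1.88 -0.55  0.96 -0.27] ee [ 478.2 -205.3  268. ] yaw_y -68.33 tilt [-0.003   0.0002] F [ 0.7 -0.6 -0.6] M [-0.026 -0.033 -0.017] g 0.448
side 207 176
top 198 239
t 18.95 q [-0.22  0.58  0.91  1.88 -0.55  0.96 -0.27] ee [ 475.5 -210.6  269. ] yaw_y -68.96 tilt [-0.0029 -0.0039] F [-0.1  0.6 -0.7] M [ 0.022 -0.017 -0.04 ] g 0.45
```

View pics/side9c.png

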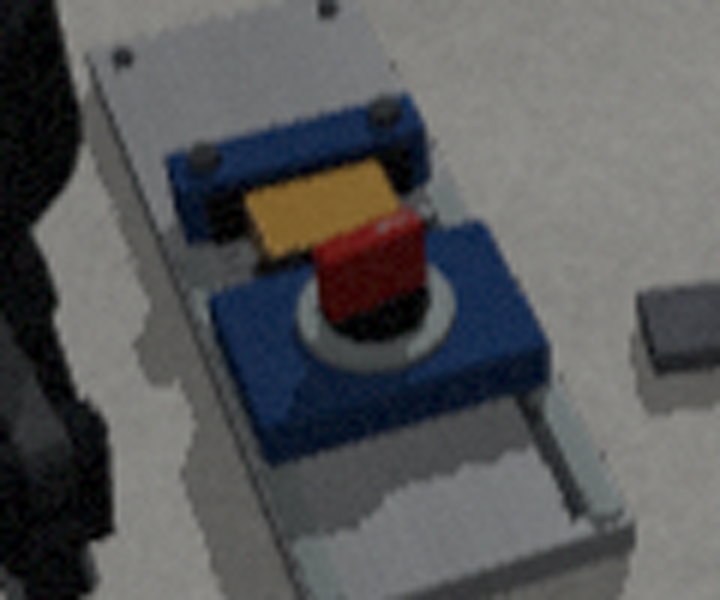

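View pics/top9c.png

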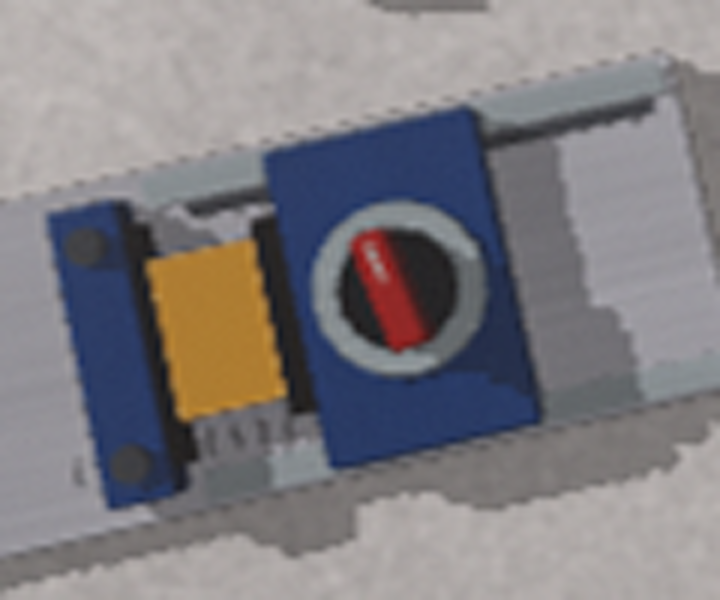

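View pics/top9full.png

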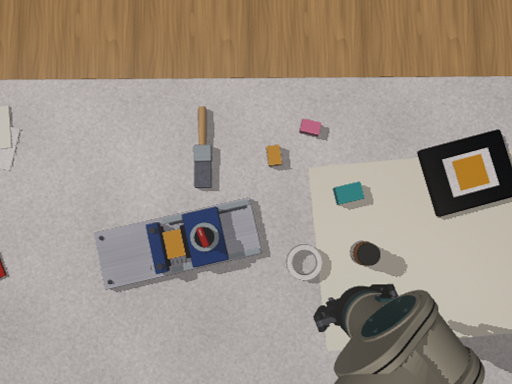

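```bash
python3 - <<'E'
from h import *
a=np.radians(12.2); ex=np.array([np.cos(a),np.sin(a)]); ey=np.array([-np.sin(a),np.cos(a)])
p=cv2.imread('pics/top9full.png');h=cv2.cvtColor(p,cv2.COLOR_BGR2HSV)
def f(m,z,lo,hi,p0=None):
    M=np.zeros_like(m);M[lo[1]:hi[1],lo[0]:hi[0]]=m[lo[1]:hi[1],lo[0]:hi[0]]
    ys,xs=np.where(M>0);P=np.array([ray('top',x,y,z)[:2] for x,y in zip(xs,ys)],np.float32);r=cv2.minAreaRect(P);c=np.array(r[0]);print(r,'bedx',c@ex-576.9,'s',c@ey)
    w,v=np.linalg.eigh(np.cov(P.T)); print('pca',np.degrees(np.arctan(v[1,1]/v[0,1])))
f(cv2.inRange(h,(0,150,70),(8,255,255))|cv2.inRange(h,(172,150,70),(180,255,255)),94,(180,210),(230,265))
f(cv2.inRange(h,(10,150,90),(25,255,255)),48,(155,220),(195,270))
E
```

```text
((581.015625, 47.10038375854492), (41.19709014892578, 13.768331527709961), 22.458555221557617) bedx 0.9473857143151463 s -76.74634497794894
pca 22.79739139239859
((566.8554077148438, 114.66200256347656), (57.474029541015625, 39.38116455078125), 12.196022033691406) bedx 1.384409615407435 s -7.718139878760636
pca 12.270507326927497
```

```bash
python3 -c "
from h import *
st(); print(close_job())"
```

```text
t 18.95 q [-0.22  0.58  0.91  1.88 -0.55  0.96 -0.27] ee [ 475.5 -210.6  269. ] yaw_y -68.96 tilt [-0.0029 -0.0039] F [-0.1  0.6 -0.7] M [ 0.022 -0.017 -0.04 ] g 0.45
the job is handed in; nothing more can be done
None
```

The larger gold block is clamped squarely against the fence's stop plate at an estimated 11–12 N, and the knob has been let go. I laid the block in the clamp, wound the knob clockwise about 170° (2.97 rad) along with the carriage, backed the arm off and handed the job in at about 19 s.

**Last checks:**
- **Fit:** in the final top view the block sits between the jaw and the stop plate, parallel to the bed (12.2° for both). It is 1–2 mm off the jaw's centre; the side view just after placing had put it 1–4 mm off to the other side.
- **Clamping force:** I had no direct reading. The turning moment rose from about 0.28 to about 0.41 N m. That alone gives 9–12 N, depending on the knob's exact friction. The roughly 5° turned after contact gives 11–12 N. The readings scattered by about 0.03 N m, so the force is uncertain by a few newtons, but well under 25 N.
- **Knob:** after release its bar lay at 22.5–22.8° against 21.7° expected, within picture accuracy, so it did not spring back noticeably.
- **Jar, tape roll and brush:** I did not touch them, and they look unmoved in the last picture.

**Disagreement:** my first fit of the bed in the side view differed by about 7 mm from the top view. Height profiles and the knob's path while winding showed the top view was right, so I used that.

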